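# Stack ceramic plates under a weight on the lifting stage

### The job

Make up the ceramic test plates for conditioning: stack every white plate on the bench squarely on the steel base block of the lifting stage, edges matching it, lowering each one gently until it is felt to touch, since the stage's height is not known. When all plates are on, set the pressing weight upright on the middle of the pile, and lay the straightedge flat on the stage's top plate with a long edge flush against, and centred on, the block's end face on the open side; with all that in place, press the timer's button fully down and let go. Leave the other things on the bench alone.

Things in the scene. Friction and masses are not known exactly. Their poses are not given: they have to be found in the camera images.
- plateA_mid (a point): white ceramic test plate, 60 x 84 x 12 mm thick, lying flat on the bench, about 0.16 kg; may be absent. Point at its centre (6 mm above its underside); x along the 60 mm side, y along the 84 mm side, z up. The four are alike
- plateB_mid (a point): white ceramic test plate, 60 x 84 x 12 mm thick, lying flat on the bench, about 0.16 kg; may be absent. Point at its centre (6 mm above its underside); x along the 60 mm side, y along the 84 mm side, z up. The four are alike
- plateC_mid (a point): white ceramic test plate, 60 x 84 x 12 mm thick, lying flat on the bench, about 0.16 kg; may be absent. Point at its centre (6 mm above its underside); x along the 60 mm side, y along the 84 mm side, z up. The four are alike
- plateD_mid (a point): white ceramic test plate, 60 x 84 x 12 mm thick, lying flat on the bench, about 0.16 kg; may be absent. Point at its centre (6 mm above its underside); x along the 60 mm side, y along the 84 mm side, z up. The four are alike
- plateA: the same plate; origin at the centre of its underside, axes as for its centre point
- plateB: the same plate; origin at the centre of its underside, axes as for its centre point
- plateC: the same plate; origin at the centre of its underside, axes as for its centre point
- plateD: the same plate; origin at the centre of its underside, axes as for its centre point
- base (a point): point at bench height (z = 0) straight below the centre of the plain steel base block, 60 mm (x) by 84 mm (y), 16 mm high, fixed on the lifting stage's top plate. x and y along the block's sides, z up. The block's end face on the open side is at y = +42 mm; the bare top plate runs on from there to y = +130 mm, and from -75 to +75 mm in x
- stage: the fixed lifting stage: grey housing, 150 (x) by 190 mm (y), and on black bellows a level aluminium top plate of the same outline carrying the base block. The top plate's upper face stands 62 to 92 mm above the bench: it differs from start to start, is not reported and does not move. Origin on the bench under the middle of the housing, axes as for the base point
- weight_grip (a point): pressing weight: steel slab 60 x 60 x 25 mm high with an upright round brass knob in the middle, 20 mm in diameter and 35 mm tall (60 mm high in all), about 0.65 kg. Point at the middle of the knob, 42 mm above the underside; z up
- weight: the same weight; origin at the centre of its underside
- bar_grip (a point): straightedge: flat steel bar 150 mm long (x), 56 mm wide (y), 14 mm thick, with an upright black grip block in the middle, 20 mm along x, 24 mm along y and 40 mm tall (54 mm high in all), about 0.5 kg. Point in the grip block, 36 mm above the bar's underside; its two long edges are alike, 28 mm either side of this point
- bar: the same straightedge; origin at the centre of its underside
- timer_top (a point): centre of the top of the timer's round push button, 28 mm in diameter, in a small housing fixed to the bench; a white timer case, 70 x 80 x 28 mm high, stands right beside it, on the side away from the lifting stage (its face 25 mm from the button's axis); pressed straight down
- timer (a joint): travel of the timer's button: 0 up, 0.006 m fully down; springs back; about 5 N fully down
- wash_bottle: bystander, to be left alone: white wash bottle, 60 mm across, 130 mm tall; origin under its centre
- flask: bystander, to be left alone: conical glass flask, 64 mm across, 85 mm tall; origin under its centre
- beaker: bystander, to be left alone: glass beaker, 64 mm across, 75 mm tall; origin under its centre
- sample_jar: bystander, to be left alone: amber jar, 48 mm across, 60 mm tall; origin under its centre
- cal_weight: bystander, to be left alone: brass cylinder weight, 38 mm across, 45 mm tall; origin under its centre
Not all that is in view belongs to the job. What is shaped like the part that bears timer_top but brown is not meant. What is shaped like the plateD but yellow is not meant.

How it is judged:
On the way, in this order (a step that is already met when the one before it is completed fails the run):
1. every plate present lies squarely on the base block, released (horizontal distance between each of plateA_mid, plateB_mid, plateC_mid, plateD_mid and base below 0.008 m and angle between the x axis of each of plateA_mid, plateB_mid, plateC_mid, plateD_mid and the x axis of base, either way round below 0.12 rad and angle between each of plateA_mid, plateB_mid, plateC_mid, plateD_mid's own z axis and vertical below 0.05 rad and contact force between the fingers and plateA below 0.5 N and contact force between the fingers and plateB below 0.5 N and contact force between the fingers and plateC below 0.5 N and contact force between the fingers and plateD below 0.5 N), for 0.2 s.
2. the weight stands on the pile and the straightedge lies flush against the block, both released (horizontal distance between each of plateA_mid, plateB_mid, plateC_mid, plateD_mid and base below 0.008 m and angle between the x axis of each of plateA_mid, plateB_mid, plateC_mid, plateD_mid and the x axis of base, either way round below 0.12 rad and angle between each of plateA_mid, plateB_mid, plateC_mid, plateD_mid's own z axis and vertical below 0.05 rad and horizontal distance between weight_grip and base below 0.012 m and angle between weight_grip's own z axis and vertical below 0.06 rad and z of weight_grip in the frame of plateA_mid above 0.01 m and z of weight_grip in the frame of plateB_mid above 0.01 m and z of weight_grip in the frame of plateC_mid above 0.01 m and z of weight_grip in the frame of plateD_mid above 0.01 m and contact force between the fingers and weight below 0.5 N and y of bar_grip in the frame of base between 0.068 and 0.0725 m and x of bar_grip in the frame of base between -0.02 and 0.02 m and angle between the x axis of bar_grip and the x axis of base, either way round below 0.035 rad and angle between bar_grip's own z axis and vertical below 0.04 rad and contact force between the fingers and bar below 0.5 N), for 0.2 s.
3. the timer's button is pressed down (value of joint timer above 0.0045 m), for 0.02 s.
At the end, for the whole second after the job is handed in: Plates within 8 mm of the block's centre, 0.12 rad, level; weight upright on top within 12 mm; straightedge flat on the top plate, within 2.5 mm and 0.035 rad of the block's end face, centred within 20 mm; all at rest, released; button up (all of step 2 and linear speed of each of plateA, plateB, plateC, plateD, weight, bar below 0.02 m/s and value of joint timer below 0.0015 m); the robot touches nothing.
It fails at once if a plate is let fall onto the stage (it falls freely, faster than 0.45 m/s) ((linear speed of plateA above 0.45 m/s and height (world z) of plateA_mid above 0.07 m and contact force between the fingers and plateA below 0.05 N and horizontal distance between plateA_mid and base below 0.09 m) or (linear speed of plateB above 0.45 m/s and height (world z) of plateB_mid above 0.07 m and contact force between the fingers and plateB below 0.05 N and horizontal distance between plateB_mid and base below 0.09 m) or (linear speed of plateC above 0.45 m/s and height (world z) of plateC_mid above 0.07 m and contact force between the fingers and plateC below 0.05 N and horizontal distance between plateC_mid and base below 0.09 m) or (linear speed of plateD above 0.45 m/s and height (world z) of plateD_mid above 0.07 m and contact force between the fingers and plateD below 0.05 N and horizontal distance between plateD_mid and base below 0.09 m)).
It fails at once if the stage is pressed with more than 80 N (contact force between stage and plateA above 80 N or contact force between stage and plateB above 80 N or contact force between stage and plateC above 80 N or contact force between stage and plateD above 80 N).
It fails at once if a bystander is moved by more than 4 cm (distance of any of wash_bottle, flask, beaker, sample_jar, cal_weight from where it was at the start of the episode above 0.04 m).
Of plateA, plateB, plateC, plateD only 2 to 4 are there at a start; the rules pass over those that are not, and their reading is None.
At some moment in a run one of bar may be knocked a few centimetres aside while the robot is not near it.
It also fails if it takes over 210 s, if anything falls off the work surface, if the arm or the gripper's body presses on something with over 40 N, if the wrist force passes 120 N, or if a joint passes its speed limit or range.

### The arm

A 6-joint arm with a two-finger parallel gripper is mounted at the origin on the work surface. World frame = base frame: x ahead of the robot, y to its left, z up, the work surface at z = 0. Lengths are in m, angles in rad, forces in N, time in s.
With the tool pointing down it reaches from about 0.375 to 0.925 m from the base axis. Payload 5.7 kg.
Tool frame: the origin (TCP) lies between the finger pads; the fingertips stand bot.finger_overhang ahead of it and the grasp point (between the pads) lies 6 mm ahead of it (bot.finger_overhang is the distance from the TCP to the fingertips, in m); x points along the fingers, y is the direction in which the jaws open and shut, and the axes are right-handed (so a half turn about x gives the same grasp; the last joint's range is limited). The gripper opens to 88 mm and grips with 3 to 60 N. Pads are 20 mm wide; open, the fingers measure 115 mm over their backs; the gripper's body (75 mm by 178 mm) begins 61 mm behind the grasp point.
Start: joints at [-1.253, 0.359, 1.51, -0, 1.272, -0.115], TCP at [0.252, -0.545, 0.248] pointing down, gripper open.
Joint ranges: [-2.97, 2.97], [-1.01, 2.36], [0.21, 2.38], [-0.96, 4.11], [0.2, 2.71], [-2.98, 2.98]. Speed limits (rad/s): [2.39, 2.39, 3.14, 3.14, 3.14, 3.14].

### API

Orientations are given as a unit quaternion [w, x, y, z].
In Python, from plant import bot, vision gives the robot as it stands.
- The arm moves only by the tool move_arm, never from a script. Its argument "motion" is one flat list of numbers, 5 for each row, row after row: the opening, from -1 (shut) to 1 (fully open), then the shift along the world's x, y, z in m, then the turn about the world's z in rad. A call has 1 to 8 rows; each row is the pose to reach, as a shift and turn from the pose measured when the call began; what a row does not reach only later rows make up. A row lasts 1/12 s, in which the tool goes at most 41.7 mm and 7.16 degrees, less where a joint would pass 70% of its speed; a pose out of reach is approached as far as the arm can. A call with a gripper value outside its range is refused whole. The fingers move at their own pace and stop on an object; the grip force is fixed at half the most. Time passes only in rows, so rows that repeat a pose let the fingers close. It gives the time, the measured TCP pose, the force and the opening at its end, in the units of the state.
- bot.read_state(): the state, without advancing time (a new reading comes with each control period).
- vision.read_camera(name): name is "scene" or "top"; returns a dict with "frame" (480x640x3 uint8, blue, green, red), "range_z" (480x640 float32, m along the optical axis (not along the pixel's ray), 0 where there is no reading), "camera_matrix" (3x3 intrinsics, pixels), "extrinsics" (4x4, takes a point from world to camera coordinates). Camera axes: x right, y down, z forward; pixel columns grow to the right and rows downward; lengths in m; the calibration is good to about 2 mm. A picture is of the moment at which its call begins.
- bot.sign_off(): hands the job in, once; it reports no verdict.
The state is a dict: "time": time; "joints": joint angles; "joint_velocities": joint speeds; "joint_efforts": joint torques, N m; "tool_pos": TCP position; "tool_rot": TCP orientation; "contact_force": force on the tool from outside, world axes, zero at the start; "torque": the same for the moment, N m; "opening": opening from 0.0 (shut) to 1.0 (fully open).
Only numpy, scipy, OpenCV 4.12 (cv2) and the standard library are available. Lean on these libraries where they do the work, as an engineer would, in place of code of your own. Each camera call takes 0.05 s, during which the arm holds its last target. There are 200 camera calls.

## Working session

There is one attempt and no reset: what is moved stays moved. The work goes in short steps, Python scripts to look and compute and a tool call to move; the robot and the scene stay as the last step left them, time stands still between calls to the robot, and variables do not carry over. Pictures are saved under pics/ and viewed, on a budget of 14 in all, crops included, one or two more only if the job needs it, and the job is handed in when it is done.

Besides the shell and the picture viewer there is one more tool, called after ">>>" as name(argument=value, ...) on one line, values as JSON. move_arm: Moves the arm, as the interface text tells. Its arguments: {"type":"object","properties":{"motion":{"type":"array","items":{"type":"number"}}},"required":["motion"]}

```bash
mkdir -p pics; cat > h.py <<'E'
from plant import bot, vision
import numpy as np, cv2
def cam(n):
    d=vision.read_camera(n); return d
def cloud(d):
    K=d["camera_matrix"];E=d["extrinsics"];z=d["range_z"]
    v,u=np.mgrid[0:480,0:640]
    P=np.stack([(u-K[0,2])/K[0,0]*z,(v-K[1,2])/K[1,1]*z,z],-1)
    W=(P-E[:3,3])@E[:3,:3]
    W[z==0]=np.nan
    return W
E
python3 - <<'E'
from h import *
for n in("scene","top"):
    d=cam(n); cv2.imwrite(f"pics/{n}0.png",d["frame"]); np.savez(f"{n}0.npz",**d)
    E=d["extrinsics"]; print(n,-E[:3,:3].T@E[:3,3],E[:3,:3].round(2).tolist(),d["camera_matrix"].tolist())
print(bot.read_state(),bot.finger_overhang)
E
```

```text
scene [ 1.1061432  -0.69559675  1.12229623] [[0.74, 0.68, -0.0], [0.5, -0.55, -0.66], [-0.45, 0.49, -0.75]] [[515.295950264475, 0.0, 320.8209847403701], [0.0, 515.295950264475, 235.75706016684043], [0.0, 0.0, 1.0]]
top [ 2.72941473e-01 -7.34497788e-04  1.67096517e+00] [[0.01, -1.0, -0.0], [-0.99, -0.01, -0.13], [0.13, 0.0, -0.99]] [[522.4711860553359, 0.0, 319.8987773600588], [0.0, 522.4711860553359, 235.1421331014365], [0.0, 0.0, 1.0]]
{'time': 0.1, 'joints': array([-1.25308018e+00,  3.59422368e-01,  1.51132664e+00, -2.95433051e-05,
        1.27250058e+00, -1.15097828e-01]), 'joint_velocities': array([ 0.00183218, -0.00044335, -0.00381386,  0.00037624, -0.00068409,
       -0.00055122]), 'joint_efforts': array([ 8.10547117e-04, -5.16357386e+01, -2.71406883e+01,  6.76599448e-02,
        2.76359031e-02, -3.57623060e-05]), 'tool_pos': array([ 0.25145676, -0.54411951,  0.24689901]), 'tool_rot': array([-0.1512524 , -0.69054362, -0.152416  ,  0.69068197]), 'contact_force': array([-0.86808558,  0.5675082 ,  0.06626471]), 'torque': array([-0.00684233, -0.05332054, -0.03287616]), 'opening': 0.998495783979519} 0.025
```

View pics/top0.png

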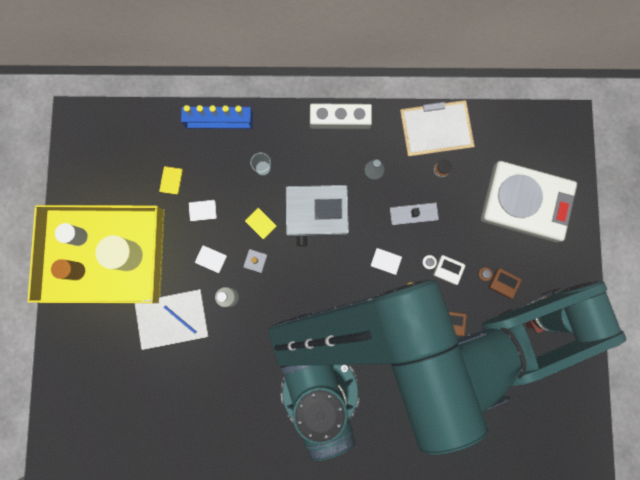

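View pics/scene0.png

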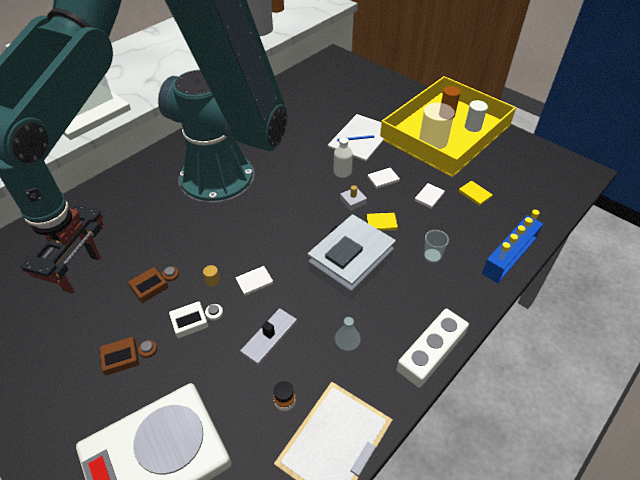

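Top view: white plates at (203,210), (211,259) and (386,261). The stage is at (317,210) with the block at (328,209), so the open side is image-left (world +y). The weight is at (255,260), the bar at (414,213), and the real timer button (white case) at (430,262). Yellow plates and brown timers are decoys.

```bash
cat >> h.py <<'E'
def rect(W,m):
    p=W[m]; p=p[~np.isnan(p[:,0])]
    (cx,cy),(a,b),t=cv2.minAreaRect((p[:,:2]*1000).astype(np.float32))
    # angle of SHORT side
    if a>b: a,b,t=b,a,t+90
    t=(t+90)%180-90
    return f"c=({cx/1000:.4f},{cy/1000:.4f}) short={a:.0f} long={b:.0f} shortang={t:.1f}deg z={np.median(p[:,2]):.4f} n={len(p)} mean={p.mean(0).round(4)}"
def blobs(d,m,W,amin=30):
    n,l,s,c=cv2.connectedComponentsWithStats(m.astype(np.uint8))
    for i in range(1,n):
        if s[i,4]>=amin: print(c[i].round(0),rect(W,l==i))
E
python3 - <<'E'
from h import *
for n in("scene","top"):
    d=dict(np.load(f"{n}0.npz")); W=cloud(d); z=W[...,2]; g=d["frame"].astype(int)
    ok=(W[...,0]>.25)&(W[...,0]<.95)&(abs(W[...,1])<.55)
    print(n,"bench z",np.nanmedian(z[ok]))
    print("white"); blobs(d,ok&(g.min(-1)>150)&(z<.02)&(z>-.01),W,150)
    print("stage levels"); 
    near=(abs(W[...,0]-.72)<.15)&(abs(W[...,1])<.14)&(z>.05)&(z<.13)
    h,e=np.histogram(z[near],40); print([(round(e[i],4),int(h[i])) for i in range(40) if h[i]>50])
    print("z blobs"); blobs(d,ok&(z>.007)&(z<.2),W,60)
E
```

```text
scene bench z 0.001774952050756294
white
[367. 146.] c=(0.2730,0.4554) short=64 long=172 shortang=11.1deg z=0.0092 n=428 mean=[0.2796 0.4398 0.0093]
[383. 176.] c=(0.4159,0.3562) short=64 long=96 shortang=-21.5deg z=0.0113 n=349 mean=[0.4163 0.351  0.0111]
[429. 194.] c=(0.5709,0.3873) short=61 long=100 shortang=7.1deg z=0.0113 n=381 mean=[0.5726 0.3822 0.0114]
[254. 279.] c=(0.4102,-0.2039) short=68 long=90 shortang=-16.9deg z=0.0116 n=586 mean=[ 0.4122 -0.2072  0.0113]
[268. 336.] c=(0.5647,-0.2935) short=59 long=159 shortang=5.9deg z=0.0138 n=1045 mean=[ 0.5672 -0.3013  0.0138]
[334. 438.] c=(0.8528,-0.3790) short=160 long=218 shortang=9.0deg z=0.0071 n=6438 mean=[ 0.8492 -0.3753  0.0075]
stage levels
[(np.float64(0.05), 116), (np.float64(0.0512), 75), (np.float64(0.0524), 54), (np.float64(0.0712), 56), (np.float64(0.0723), 95), (np.float64(0.0735), 170), (np.float64(0.0747), 238), (np.float64(0.0759), 277), (np.float64(0.077), 230), (np.float64(0.0782), 119), (np.float64(0.0794), 69), (np.float64(0.0923), 56)]
z blobs
[393. 150.] c=(0.4130,0.4030) short=294 long=326 shortang=90.0
[... 4564 characters left out ...]
.0134 n=471 mean=[0.5251 0.1953 0.0136]
[210. 259.] c=(0.4100,0.3530) short=61 long=89 shortang=-24.7deg z=0.0134 n=476 mean=[0.409  0.351  0.0136]
[385. 261.] c=(0.4046,-0.2072) short=64 long=90 shortang=-22.8deg z=0.0135 n=472 mean=[ 0.4055 -0.2064  0.0137]
[255. 261.] c=(0.4037,0.2107) short=65 long=65 shortang=-17.2deg z=0.0268 n=374 mean=[0.4025 0.2069 0.0292]
[444. 268.] c=(0.3856,-0.3858) short=75 long=135 shortang=-19.3deg z=0.0279 n=760 mean=[ 0.3836 -0.3903  0.0262]
[488. 278.] c=(0.3498,-0.5318) short=48 long=82 shortang=-63.3deg z=0.0190 n=251 mean=[ 0.3539 -0.5278  0.0197]
[226. 297.] c=(0.2913,0.2964) short=60 long=73 shortang=-23.6deg z=0.0920 n=374 mean=[0.2888 0.2831 0.0903]
```

```bash
python3 - <<'E'
from h import *
out=[]
for n,(u0,v0,w,h) in(("scene",(300,205,110,90)),("top",(278,175,80,65))):
    d=dict(np.load(f"{n}0.npz")); W=cloud(d); z=W[...,2]; g=d["frame"].astype(int).mean(-1)
    reg=(W[...,0]>.45)&(W[...,0]<.66)&(abs(W[...,1]-.02)<.12)
    m=reg&(z>.068); 
    n_,l,s,c=cv2.connectedComponentsWithStats((m).astype(np.uint8)); i=1+s[1:,4].argmax(); print(n,"plate+blk",rect(W,l==i))
    m2=reg&(z>.066)&(g<105)
    m2=cv2.morphologyEx(m2.astype(np.uint8),cv2.MORPH_OPEN,np.ones((3,3)))
    print("block colour"); blobs(d,m2,W,80)
    print("block z");blobs(d,reg&(z>.0855),W,60)
    out.append(cv2.resize(d["frame"][v0:v0+h,u0:u0+w],(500,400),interpolation=cv2.INTER_CUBIC))
    for nm,(u,v) in {"scene":{"btn":(214,312)},"top":{"btn":(430,262)}}[n].items():
        P=W[v-9:v+10,u-9:u+10].reshape(-1,3);G=d["frame"][v-9:v+10,u-9:u+10].reshape(-1,3).min(1)
        mm=(P[:,2]>.02); print(nm,rect(P[None],mm[None]), np.percentile(P[:,2],[5,50,95]))
    out[-1]=out[-1]
cv2.imwrite("pics/crop1.png",cv2.resize(np.hstack(out),(800,320)))
E
```

```text
scene plate+blk c=(0.5636,0.0148) short=153 long=195 shortang=1.6deg z=0.0767 n=3182 mean=[0.5689 0.0068 0.0791]
block colour
[343. 252.] c=(0.5669,-0.0192) short=60 long=91 shortang=1.9deg z=0.0916 n=636 mean=[ 0.5694 -0.0251  0.0906]
block z
[343. 251.] c=(0.5653,-0.0206) short=63 long=88 shortang=1.9deg z=0.0920 n=620 mean=[ 0.5667 -0.0226  0.0919]
btn c=(0.4128,-0.3591) short=27 long=52 shortang=10.7deg z=0.0229 n=61 mean=[ 0.4113 -0.3484  0.0231] [nan nan nan]
top plate+blk c=(0.5591,0.0142) short=151 long=189 shortang=1.8deg z=0.0788 n=2922 mean=[0.5576 0.0141 0.0807]
block colour
[328. 209.] c=(0.5602,-0.0223) short=54 long=74 shortang=0.4deg z=0.0939 n=443 mean=[ 0.5602 -0.0223  0.0936]
block z
[328. 209.] c=(0.5614,-0.0192) short=65 long=86 shortang=0.3deg z=0.0939 n=543 mean=[ 0.5594 -0.0207  0.0937]
btn c=(0.3965,-0.3504) short=39 long=53 shortang=-8.8deg z=0.0256 n=88 mean=[ 0.3971 -0.3542  0.026 ] [nan nan nan]
```

View pics/crop1.png

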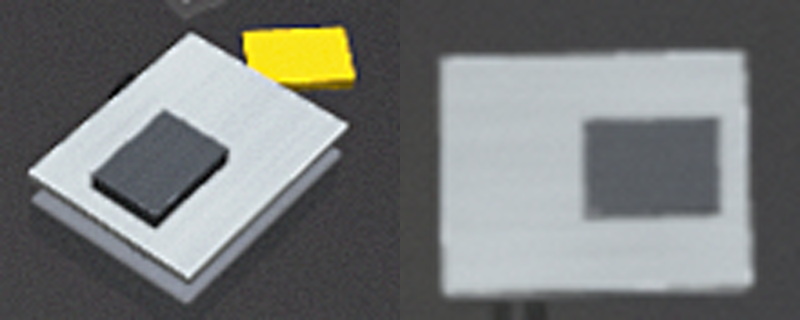

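The crop shows the block squared on the top plate, about 1.8° from world x. The combined estimates:

| Item | x (m) | y (m) | Angle |
|---|---|---|---|
| Base | 0.5625 | -0.0205 | 1.7° |
| Plate 1 | 0.4085 | -0.2075 | -19° |
| Plate 2 | 0.4125 | 0.351 | -22.5° |
| Plate 3 | 0.570 | 0.3825 | 6.5° |

I'll move above plate 1.

>>> move_arm(motion=[1, 0.157, 0.337, -0.05, 0.806, 1, 0.157, 0.337, -0.05, 0.806, 1, 0.157, 0.337, -0.05, 0.806, 1, 0.157, 0.337, -0.05, 0.806, 1, 0.157, 0.337, -0.05, 0.806, 1, 0.157, 0.337, -0.05, 0.806, 1, 0.157, 0.337, -0.05, 0.806, 1, 0.157, 0.337, -0.05, 0.806])

```text
time: 0.77
tool_pos: [0.3909, -0.2431, 0.2022]
tool_rot: [-0.411, -0.575, -0.412, 0.575]
contact_force: [0.9, 0.2, 0.5]
opening: 0.996
```

>>> move_arm(motion=[1, 0.0176, 0.0356, -0.06, 0, 1, 0.0176, 0.0356, -0.1, 0, 1, 0.0176, 0.0356, -0.12, 0, 1, 0.0176, 0.0356, -0.12, 0])

```text
time: 1.1
tool_pos: [0.4052, -0.2036, 0.0773]
tool_rot: [-0.408, -0.573, -0.416, 0.576]
contact_force: [-0.4, 0.6, -0.0]
opening: 1.002
```

```bash
cat >> h.py <<'E'
def yaw(q):
    w,x,y,z=q; return np.degrees(np.arctan2(1-2*(x*x+z*z),2*(x*y-w*z)))
E
python3 - <<'E'
from h import *
s=cam("scene");t=cam("top");
np.savez("scene1.npz",**s);np.savez("top1.npz",**t)
st=bot.read_state();print(st["tool_pos"],yaw(st["tool_rot"]),st["contact_force"])
a=cv2.resize(s["frame"][215:335,175:335],(400,300),interpolation=3)
b=cv2.resize(t["frame"][220:460,240:560],(400,300))
cv2.imwrite("pics/p1.png",cv2.resize(np.hstack([cv2.resize(a,(400,300)),b]),(800,300)))
E
```

```text
[ 0.40714254 -0.20639288  0.08106441] -18.810798658534697 [0.61172485 0.05759271 0.07310916]
```

View pics/p1.png

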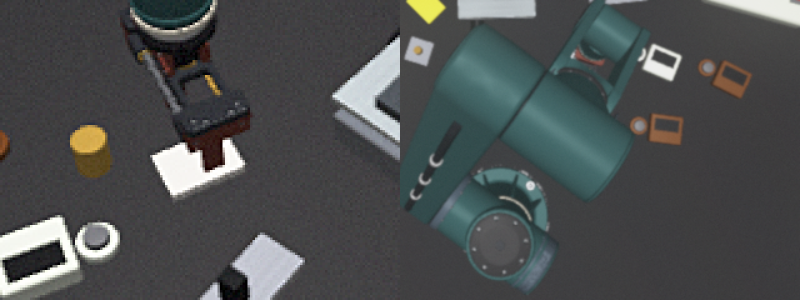

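The gripper stands over plate 1 and is aligned with it (left view). No extra plate shows in the area now uncovered. Descending and gripping.

>>> move_arm(motion=[1, 0.001, -0.001, -0.03, 0, 1, 0.001, -0.001, -0.045, 0, 1, 0.001, -0.001, -0.053, 0, 1, 0.001, -0.001, -0.053, 0, -1, 0.001, -0.001, -0.053, 0, -1, 0.001, -0.001, -0.053, 0, -1, 0.001, -0.001, -0.053, 0, -1, 0.001, -0.001, -0.053, 0])

```text
time: 1.87
tool_pos: [0.4088, -0.2079, 0.0291]
tool_rot: [-0.41, -0.574, -0.413, 0.576]
contact_force: [0.3, -0.8, -0.5]
opening: 0.738
```

>>> move_arm(motion=[-1, 0, 0, 0, 0, -1, 0, 0, 0, 0, -1, 0, 0, 0, 0, -1, 0, 0, 0.02, 0, -1, 0, 0, 0.05, 0, -1, 0, 0, 0.09, 0, -1, 0, 0, 0.13, 0, -1, 0, 0, 0.13, 0])

```text
time: 2.53
tool_pos: [0.4122, -0.2102, 0.1652]
tool_rot: [0.414, 0.576, 0.41, -0.574]
contact_force: [1.1, -0.1, -1.8]
opening: 0.676
```

```bash
python3 - <<'E'
from h import *
st=bot.read_state();print(st["tool_pos"],yaw(st["tool_rot"]),st["contact_force"],st["opening"])
E
```

```text
[ 0.41221208 -0.21019732  0.16520416] -18.801388384109156 [ 1.09549484 -0.1200605  -1.79770173] 0.6764890583561781
```

>>> move_arm(motion=[-1, 0.15, 0.19, 0.01, 0.358, -1, 0.15, 0.19, 0.01, 0.358, -1, 0.15, 0.19, 0.01, 0.358, -1, 0.15, 0.19, 0.01, 0.358, -1, 0.15, 0.19, 0.01, 0.358, -1, 0.15, 0.19, 0.01, 0.358, -1, 0.15, 0.19, 0.01, 0.358, -1, 0.15, 0.19, 0.01, 0.358])

```text
time: 3.2
tool_pos: [0.5626, -0.0186, 0.1742]
tool_rot: [0.51, 0.492, 0.507, -0.491]
contact_force: [-0.6, -0.3, -1.1]
opening: 0.678
```

```bash
python3 - <<'E'
from h import *
s=cam("scene");t=cam("top");np.savez("scene2.npz",**s);np.savez("top2.npz",**t)
st=bot.read_state();print(st["tool_pos"],yaw(st["tool_rot"]),st["contact_force"],st["opening"])
a=cv2.resize(s["frame"][190:310,270:430],(400,300),interpolation=3)
b=cv2.resize(t["frame"][165:435,160:520],(400,300))
cv2.imwrite("pics/p2.png",np.hstack([a,b]))
E
```

```text
[ 0.56083167 -0.02032507  0.17406843] 1.743696853730519 [-0.34346829 -0.98669451 -1.67825147] 0.6744018056814851
```

View pics/p2.png

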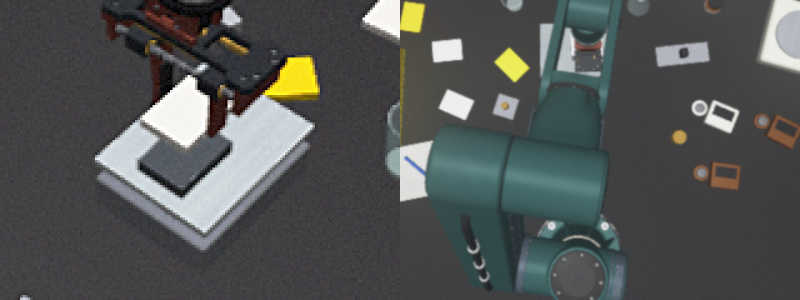

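The plate is held level above the block (left view). I'll measure it in the scene camera against that same camera's view of the block.

```bash
cat >> h.py <<'E'
def whitetop(d,zlo,zhi,c=(.563,-.02),r=.08):
    W=cloud(d);z=W[...,2];g=d["frame"].astype(int).min(-1)
    m=(abs(W[...,0]-c[0])<r)&(abs(W[...,1]-c[1])<r)&(z>zlo)&(z<zhi)&(g>150)
    blobs(d,m,W,60)
E
python3 - <<'E'
from h import *
d=dict(np.load("scene2.npz")); whitetop(d,.135,.175)
E
```

```text
[342. 235.] c=(0.5671,-0.0234) short=65 long=79 shortang=-0.4deg z=0.1564 n=449 mean=[ 0.564  -0.0288  0.1565]
```

>>> move_arm(motion=[-1, 0.001, 0, -0.015, 0, -1, 0.001, 0, -0.03, 0, -1, 0.001, 0, -0.04, 0, -1, 0.001, 0, -0.046, 0, -1, 0.001, 0, -0.048, 0, -1, 0.001, 0, -0.048, 0])

```text
time: 3.8
tool_pos: [0.5612, -0.0209, 0.1256]
tool_rot: [0.508, 0.493, 0.507, -0.493]
contact_force: [0.3, 0.5, -3.4]
opening: 0.677
```

>>> move_arm(motion=[-1, 0, 0, -0.001, 0, -1, 0, 0, -0.002, 0, -1, 0, 0, -0.003, 0, -1, 0, 0, -0.003, 0])

```text
time: 4.13
tool_pos: [0.5614, -0.0209, 0.1229]
tool_rot: [0.508, 0.493, 0.506, -0.492]
contact_force: [-0.7, 0.6, -1.7]
opening: 0.679
```

>>> move_arm(motion=[-1, 0, 0, -0.001, 0, -1, 0, 0, -0.0015, 0, -1, 0, 0, -0.002, 0, -1, 0, 0, -0.002, 0])

```text
time: 4.47
tool_pos: [0.5617, -0.0209, 0.122]
tool_rot: [0.509, 0.493, 0.506, -0.492]
contact_force: [-2.2, -0.1, 7.7]
opening: 0.679
```

>>> move_arm(motion=[-1, 0, 0, -0.001, 0, -1, 0, 0, -0.001, 0, -1, 0, 0, -0.001, 0])

```text
time: 4.72
tool_pos: [0.5617, -0.0208, 0.122]
tool_rot: [0.509, 0.493, 0.506, -0.492]
contact_force: [-2.7, -0.3, 7.3]
opening: 0.676
```

Contact felt: Fz went from -2 to +7.5 N at TCP z = 0.122. Releasing and lifting.

>>> move_arm(motion=[0.8, 0, 0, 0, 0, 0.8, 0, 0, 0, 0, 0.8, 0, 0, 0, 0, 0.8, 0, 0, 0.01, 0, 0.8, 0, 0, 0.04, 0, 0.8, 0, 0, 0.08, 0, 0.8, 0, 0, 0.1, 0, 0.8, 0, 0, 0.1, 0])

```text
time: 5.38
tool_pos: [0.5651, -0.0213, 0.2278]
tool_rot: [0.512, 0.495, 0.503, -0.49]
contact_force: [-0.5, -0.0, 0.5]
opening: 0.9
```

>>> move_arm(motion=[1, -0.15, 0.333, 0, -0.422, 1, -0.15, 0.333, 0, -0.422, 1, -0.15, 0.333, 0, -0.422, 1, -0.15, 0.333, 0, -0.422, 1, -0.15, 0.333, 0, -0.422, 1, -0.15, 0.333, 0, -0.422, 1, -0.15, 0.333, 0, -0.422, 1, -0.15, 0.333, 0, -0.422])

```text
time: 6.05
tool_pos: [0.4291, 0.2779, 0.2269]
tool_rot: [0.397, 0.589, 0.389, -0.587]
contact_force: [1.4, 0.5, 0.2]
opening: 1.002
```

```bash
python3 - <<'E'
from h import *
s=cam("scene");t=cam("top");np.savez("scene3.npz",**s);np.savez("top3.npz",**t)
st=bot.read_state();print(st["tool_pos"],yaw(st["tool_rot"]),st["contact_force"],st["opening"])
whitetop(s,.095,.12);whitetop(t,.095,.12)
for d in (s,t): whitetop(d,.0,.02,(.41,.35),.08); 
cv2.imwrite("pics/p3.png",np.hstack([cv2.resize(s["frame"],(400,300)),cv2.resize(t["frame"],(400,300))]))
E
```

```text
[0.42754003 0.2811219  0.22693613] -22.11677565875736 [-0.48917729 -0.65815273 -0.70616636] 0.9989238927204419
[344. 247.] c=(0.5646,-0.0203) short=64 long=87 shortang=2.1deg z=0.1042 n=590 mean=[ 0.566  -0.0213  0.104 ]
[328. 208.] c=(0.5602,-0.0205) short=60 long=84 shortang=2.0deg z=0.1056 n=537 mean=[ 0.5598 -0.0208  0.1057]
[383. 176.] c=(0.4164,0.3538) short=65 long=93 shortang=-22.5deg z=0.0115 n=338 mean=[0.4161 0.3505 0.0114]
```

View pics/p3.png

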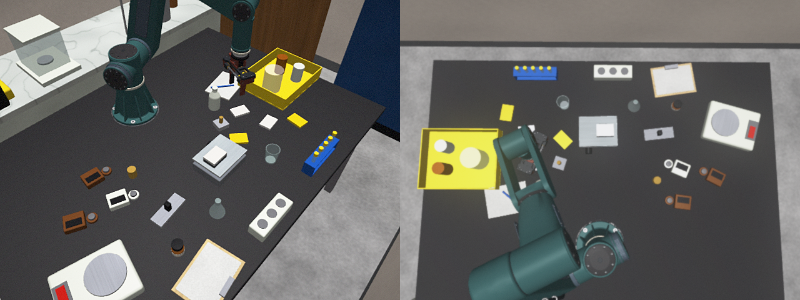

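Plate 1 sits on the block within about 1 mm in both cameras, and there are three plates in total. Now plate 2.

>>> move_arm(motion=[1, -0.015, 0.07, 0, -0.007, 1, -0.015, 0.07, -0.02, -0.007, 1, -0.015, 0.07, -0.06, -0.007, 1, -0.015, 0.07, -0.1, -0.007, 1, -0.015, 0.07, -0.14, -0.007, 1, -0.015, 0.07, -0.147, -0.007, 1, -0.015, 0.07, -0.147, -0.007, 1, -0.015, 0.07, -0.147, -0.007])

```text
time: 6.82
tool_pos: [0.4132, 0.3509, 0.0805]
tool_rot: [0.396, 0.589, 0.389, -0.587]
contact_force: [1.3, 0.7, 0.0]
opening: 0.996
```

```bash
python3 - <<'E'
from h import *
s=cam("scene")
st=bot.read_state();print(st["tool_pos"],yaw(st["tool_rot"]),st["contact_force"],st["opening"])
cv2.imwrite("pics/p4.png",cv2.resize(s["frame"][120:220,310:450],(700,500),interpolation=3))
E
```

```text
[0.41402648 0.35147625 0.08159061] -22.552407882479244 [0.03286949 0.0931128  1.14773082] 1.000057225177444
```

View pics/p4.png

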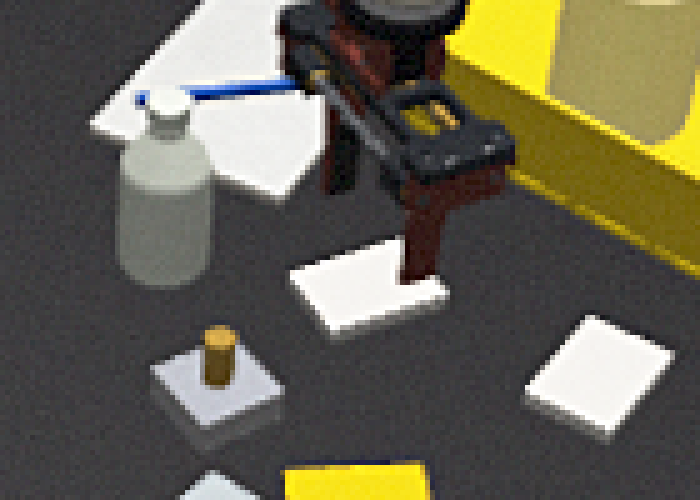

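The fingers straddle plate 2, clear of the bottle and the bin. Gripping.

>>> move_arm(motion=[1, -0.001, 0, -0.03, 0, 1, -0.001, 0, -0.045, 0, 1, -0.001, 0, -0.052, 0, 1, -0.001, 0, -0.053, 0, -1, -0.001, 0, -0.053, 0, -1, -0.001, 0, -0.053, 0, -1, -0.001, 0, -0.053, 0, -1, -0.001, 0, -0.053, 0])

```text
time: 7.53
tool_pos: [0.4136, 0.3519, 0.0296]
tool_rot: [0.396, 0.591, 0.389, -0.585]
contact_force: [-1.3, 1.5, 1.9]
opening: 0.736
```

>>> move_arm(motion=[-1, 0, 0, 0, 0, -1, 0, 0, 0, 0, -1, 0, 0, 0.02, 0, -1, 0, 0, 0.05, 0, -1, 0, 0, 0.09, 0, -1, 0, 0, 0.13, 0, -1, 0, 0, 0.16, 0, -1, 0, 0, 0.16, 0])

```text
time: 8.2
tool_pos: [0.4169, 0.3542, 0.196]
tool_rot: [0.396, 0.595, 0.389, -0.581]
contact_force: [0.6, 1.1, -1.7]
opening: 0.679
```

>>> move_arm(motion=[-1, 0.14, -0.37, 0, 0.423, -1, 0.14, -0.37, 0, 0.423, -1, 0.14, -0.37, 0, 0.423, -1, 0.14, -0.37, 0, 0.423, -1, 0.14, -0.37, 0, 0.423, -1, 0.14, -0.37, 0, 0.423, -1, 0.14, -0.37, 0, 0.423, -1, 0.14, -0.37, 0, 0.423])

```text
time: 8.87
tool_pos: [0.5288, 0.0535, 0.1937]
tool_rot: [0.509, 0.499, 0.505, -0.486]
contact_force: [0.9, 0.5, -1.4]
opening: 0.678
```

```bash
python3 - <<'E'
from h import *
st=bot.read_state();print(st["tool_pos"],yaw(st["tool_rot"]),st["contact_force"],st["opening"])
E
```

```text
[0.52879364 0.05348344 0.19373416] 1.6817133632930052 [ 0.89028089  0.46986022 -1.39959276] 0.677530654811797
```

>>> move_arm(motion=[-1, 0.033, -0.074, 0, 0, -1, 0.033, -0.074, 0, 0, -1, 0.033, -0.074, -0.02, 0, -1, 0.033, -0.074, -0.04, 0, -1, 0.033, -0.074, -0.045, 0, -1, 0.033, -0.074, -0.045, 0, -1, 0.033, -0.074, -0.045, 0])

```text
time: 9.45
tool_pos: [0.5611, -0.0201, 0.1483]
tool_rot: [0.509, 0.499, 0.506, -0.486]
contact_force: [-1.0, -0.6, -0.3]
opening: 0.678
```

```bash
python3 - <<'E'
from h import *
s=cam("scene")
st=bot.read_state();print(st["tool_pos"],yaw(st["tool_rot"]),st["contact_force"],st["opening"])
whitetop(s,.09,.15);cv2.imwrite("pics/p5.png",cv2.resize(s["frame"][190:290,270:410],(700,500),interpolation=3))
E
```

```text
[ 0.56184795 -0.02006405  0.14905719] 1.7277362699551886 [ 0.04278513  0.57719755 -0.94028995] 0.6822171492376314
[340. 243.] c=(0.5661,-0.0252) short=62 long=79 shortang=2.3deg z=0.1300 n=445 mean=[ 0.5631 -0.0323  0.1301]
[342. 254.] c=(0.5825,-0.0320) short=51 long=99 shortang=-32.3deg z=0.1040 n=135 mean=[ 0.5774 -0.0414  0.1046]
```

View pics/p5.png

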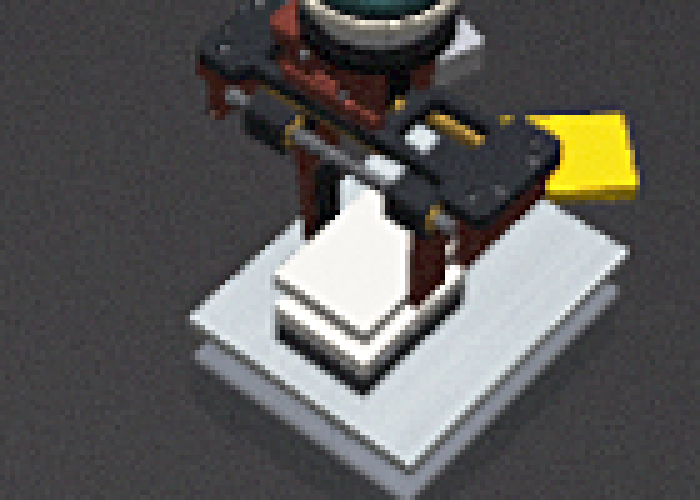

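Plate 2 is aligned over plate 1. Lowering it with a +1.5 mm y shift.

>>> move_arm(motion=[-1, 0, 0.0015, -0.005, 0, -1, 0, 0.0015, -0.01, 0, -1, 0, 0.0015, -0.012, 0, -1, 0, 0.0015, -0.013, 0, -1, 0, 0.0015, -0.013, 0])

```text
time: 9.92
tool_pos: [0.5617, -0.0184, 0.1359]
tool_rot: [0.509, 0.499, 0.506, -0.485]
contact_force: [1.1, 0.5, -1.4]
opening: 0.678
```

>>> move_arm(motion=[-1, 0, 0, -0.001, 0, -1, 0, 0, -0.0015, 0, -1, 0, 0, -0.002, 0, -1, 0, 0, -0.002, 0])

```text
time: 10.25
tool_pos: [0.5618, -0.0183, 0.1344]
tool_rot: [0.509, 0.499, 0.506, -0.485]
contact_force: [-1.6, 0.5, 2.7]
opening: 0.681
```

>>> move_arm(motion=[-1, 0, 0, -0.0007, 0, -1, 0, 0, -0.001, 0, -1, 0, 0, -0.001, 0])

```text
time: 10.5
tool_pos: [0.5619, -0.0183, 0.1343]
tool_rot: [0.509, 0.499, 0.506, -0.485]
contact_force: [-1.8, 1.2, 8.8]
opening: 0.68
```

>>> move_arm(motion=[0.8, 0, 0, 0, 0, 0.8, 0, 0, 0, 0, 0.8, 0, 0, 0, 0, 0.8, 0, 0, 0.01, 0, 0.8, 0, 0, 0.04, 0, 0.8, 0, 0, 0.07, 0, 0.8, 0, 0, 0.07, 0, 0.8, 0, 0, 0.07, 0])

```text
time: 11.17
tool_pos: [0.5635, -0.0186, 0.2067]
tool_rot: [0.511, 0.5, 0.504, -0.484]
contact_force: [0.1, 0.8, 0.8]
opening: 0.903
```

>>> move_arm(motion=[1, 0.008, 0.33, -0.01, 0.084, 1, 0.008, 0.33, -0.01, 0.084, 1, 0.008, 0.33, -0.01, 0.084, 1, 0.008, 0.33, -0.01, 0.084, 1, 0.008, 0.33, -0.01, 0.084, 1, 0.008, 0.33, -0.01, 0.084, 1, 0.008, 0.33, -0.01, 0.084, 1, 0.008, 0.33, -0.01, 0.084])

```text
time: 11.83
tool_pos: [0.5702, 0.3136, 0.1952]
tool_rot: [0.53, 0.478, 0.525, -0.463]
contact_force: [0.3, -0.1, 0.5]
opening: 1.0
```

```bash
python3 - <<'E'
from h import *
s=cam("scene");t=cam("top")
st=bot.read_state();print(st["tool_pos"],yaw(st["tool_rot"]),st["contact_force"],st["opening"])
whitetop(s,.11,.13);whitetop(t,.11,.13)
whitetop(s,.0,.02,(.57,.38),.08)
E
```

```text
[0.57040755 0.31676247 0.19512274] 6.830908320563135 [-0.09780478 -0.37003135 -0.11193557] 1.0039627593623117
[344. 244.] c=(0.5659,-0.0186) short=62 long=87 shortang=1.6deg z=0.1159 n=590 mean=[ 0.5663 -0.02    0.1159]
[327. 207.] c=(0.5614,-0.0204) short=61 long=83 shortang=1.5deg z=0.1179 n=519 mean=[ 0.5605 -0.0202  0.118 ]
[429. 194.] c=(0.5715,0.3841) short=62 long=91 shortang=7.9deg z=0.0114 n=379 mean=[0.5725 0.3824 0.0113]
```

>>> move_arm(motion=[1, 0, 0.065, 0, 0, 1, 0, 0.065, -0.03, 0, 1, 0, 0.065, -0.07, 0, 1, 0, 0.065, -0.11, 0, 1, 0, 0.065, -0.14, 0, 1, 0, 0.065, -0.16, 0, 1, 0, 0.065, -0.166, 0, 1, 0, 0.065, -0.166, 0])

```text
time: 12.6
tool_pos: [0.5683, 0.3798, 0.027]
tool_rot: [0.53, 0.476, 0.527, -0.463]
contact_force: [0.4, 0.9, 0.2]
opening: 1.003
```

>>> move_arm(motion=[1, 0, 0, 0, 0, -1, 0, 0, 0, 0, -1, 0, 0, 0, 0, -1, 0, 0, 0, 0, -1, 0, 0, 0, 0, -1, 0, 0, 0, 0, -1, 0, 0, 0, 0, -1, 0, 0, 0, 0])

```text
time: 13.27
tool_pos: [0.5684, 0.3798, 0.0272]
tool_rot: [0.531, 0.476, 0.527, -0.463]
contact_force: [-0.9, -0.9, 1.6]
opening: 0.676
```

>>> move_arm(motion=[-1, 0, 0, 0.02, 0, -1, 0, 0, 0.05, 0, -1, 0, 0, 0.09, 0, -1, 0, 0, 0.13, 0, -1, 0, 0, 0.16, 0, -1, 0, 0, 0.16, 0])

```text
time: 13.77
tool_pos: [0.5721, 0.3819, 0.1949]
tool_rot: [0.532, 0.48, 0.526, -0.459]
contact_force: [0.7, 0.2, -0.7]
opening: 0.682
```

>>> move_arm(motion=[-1, -0.007, -0.33, 0, -0.084, -1, -0.007, -0.33, 0, -0.084, -1, -0.007, -0.33, 0, -0.084, -1, -0.007, -0.33, 0, -0.084, -1, -0.007, -0.33, 0, -0.084, -1, -0.007, -0.33, 0, -0.084, -1, -0.007, -0.33, 0, -0.084, -1, -0.007, -0.33, 0, -0.084])

```text
time: 14.43
tool_pos: [0.5638, 0.0496, 0.1939]
tool_rot: [0.512, 0.501, 0.505, -0.481]
contact_force: [0.4, -1.0, -2.3]
opening: 0.679
```

```bash
python3 - <<'E'
from h import *
st=bot.read_state();print(st["tool_pos"],yaw(st["tool_rot"]),st["contact_force"],st["opening"])
E
```

```text
[0.56382396 0.04957407 0.19389592] 2.002251328742272 [ 0.36088493 -1.02222067 -2.25695798] 0.678937672423556
```

>>> move_arm(motion=[-1, -0.002, -0.072, 0, -0.005, -1, -0.002, -0.072, 0, -0.005, -1, -0.002, -0.072, -0.015, -0.005, -1, -0.002, -0.072, -0.03, -0.005, -1, -0.002, -0.072, -0.034, -0.005, -1, -0.002, -0.072, -0.034, -0.005, -1, -0.002, -0.072, -0.034, -0.005])

```text
time: 15.02
tool_pos: [0.5614, -0.022, 0.1594]
tool_rot: [0.51, 0.502, 0.505, -0.483]
contact_force: [-0.2, 0.4, -1.7]
opening: 0.678
```

```bash
python3 - <<'E'
from h import *
s=cam("scene")
st=bot.read_state();print(st["tool_pos"],yaw(st["tool_rot"]),st["contact_force"],st["opening"])
whitetop(s,.123,.16)
E
```

```text
[ 0.56194092 -0.02195653  0.16000311] 1.7663007624954512 [-0.64601025  0.29843045 -2.0613307 ] 0.6805223553422713
[341. 239.] c=(0.5668,-0.0262) short=65 long=70 shortang=1.5deg z=0.1437 n=397 mean=[ 0.563  -0.0316  0.1438]
```

>>> move_arm(motion=[-1, 0, -0.001, -0.005, 0, -1, 0, -0.001, -0.01, 0, -1, 0, -0.001, -0.012, 0, -1, 0, -0.001, -0.013, 0, -1, 0, -0.001, -0.013, 0])

```text
time: 15.48
tool_pos: [0.5617, -0.0228, 0.1467]
tool_rot: [0.511, 0.502, 0.505, -0.482]
contact_force: [-0.9, 0.9, -1.6]
opening: 0.679
```

>>> move_arm(motion=[-1, 0, 0, -0.001, 0, -1, 0, 0, -0.0015, 0, -1, 0, 0, -0.002, 0, -1, 0, 0, -0.002, 0])

```text
time: 15.82
tool_pos: [0.5617, -0.0228, 0.1447]
tool_rot: [0.511, 0.502, 0.505, -0.482]
contact_force: [-0.2, 0.3, -1.8]
opening: 0.682
```

>>> move_arm(motion=[-1, 0, 0, -0.001, 0, -1, 0, 0, -0.0015, 0, -1, 0, 0, -0.0015, 0, -1, 0, 0, -0.0015, 0])

```text
time: 16.15
tool_pos: [0.5619, -0.0228, 0.1439]
tool_rot: [0.511, 0.502, 0.504, -0.482]
contact_force: [-1.0, 0.7, 6.0]
opening: 0.679
```

Contact at 0.1439. Release, lift and head toward the weight.

>>> move_arm(motion=[0.8, 0, 0, 0, 0, 0.8, 0, 0, 0, 0, 0.8, 0, 0, 0, 0, 0.8, 0, 0, 0.01, 0, 0.8, 0, 0, 0.04, 0, 0.8, 0, 0, 0.07, 0, 0.8, 0, 0, 0.07, 0, 0.8, 0, 0, 0.07, 0])

```text
time: 16.82
tool_pos: [0.5635, -0.0231, 0.2162]
tool_rot: [0.512, 0.503, 0.503, -0.481]
contact_force: [0.1, 0.3, -0.1]
opening: 0.901
```

>>> move_arm(motion=[0.2, -0.1, 0.05, 0, 0, 0.2, -0.1, 0.05, 0, 0, 0.2, -0.12, 0.15, 0, 0, 0.2, -0.12, 0.15, 0, 0, 0.2, -0.12, 0.15, 0, 0, 0.2, -0.12, 0.15, 0, 0])

```text
time: 17.32
tool_pos: [0.4391, 0.1313, 0.2151]
tool_rot: [0.512, 0.501, 0.506, -0.481]
contact_force: [0.5, 0.2, 0.3]
opening: 0.607
```

```bash
python3 - <<'E'
from h import *
s=cam("scene");t=cam("top")
st=bot.read_state();print(st["tool_pos"],yaw(st["tool_rot"]),st["contact_force"],st["opening"])
for d in(s,t):
    whitetop(d,.122,.14)
    W=cloud(d);z=W[...,2]
    reg=(abs(W[...,0]-.408)<.05)&(abs(W[...,1]-.207)<.05)
    print("knob");blobs(d,reg&(z>.045)&(z<.08),W,5)
d=dict(np.load("top0.npz"));W=cloud(d);z=W[...,2]
reg=(abs(W[...,0]-.408)<.05)&(abs(W[...,1]-.207)<.05)
print("top0");blobs(d,reg&(z>.047)&(z<.08),W,5)
blobs(d,reg&(z>.015)&(z<.08),W,5)
E
```

```text
[0.44227213 0.12779937 0.2155371 ] 1.9872997146911853 [ 0.1385851  -0.27028729  0.17551233] 0.5983646065890192
[344. 241.] c=(0.5652,-0.0189) short=64 long=85 shortang=2.5deg z=0.1278 n=599 mean=[ 0.5666 -0.0196  0.1279]
knob
[353. 189.] c=(0.4108,0.2065) short=20 long=24 shortang=77.7deg z=0.0574 n=47 mean=[0.4104 0.205  0.0557]
[327. 206.] c=(0.5600,-0.0188) short=59 long=84 shortang=0.6deg z=0.1295 n=543 mean=[ 0.56   -0.0184  0.1296]
knob
[253. 260.] c=(0.4031,0.2082) short=18 long=19 shortang=-43.0deg z=0.0587 n=37 mean=[0.4033 0.2077 0.0593]
top0
[253. 260.] c=(0.4034,0.2079) short=18 long=18 shortang=-37.4deg z=0.0607 n=35 mean=[0.4034 0.208  0.0604]
[255. 261.] c=(0.4034,0.2080) short=60 long=60 shortang=-17.1deg z=0.0269 n=364 mean=[0.4026 0.2071 0.0298]
```

All three plates lie within about 2 mm of the block, which completes step 1. Gripping the weight knob at (0.4065, 0.2073).

>>> move_arm(motion=[0.2, -0.036, 0.0795, 0, -0.33, 0.2, -0.036, 0.0795, 0, -0.33, 0.2, -0.036, 0.0795, -0.03, -0.33, 0.2, -0.036, 0.0795, -0.07, -0.33, 0.2, -0.036, 0.0795, -0.1, -0.33, 0.2, -0.036, 0.0795, -0.11, -0.33, 0.2, -0.036, 0.0795, -0.11, -0.33])

```text
time: 18.0
tool_pos: [0.4047, 0.2054, 0.1024]
tool_rot: [0.426, 0.575, 0.415, -0.561]
contact_force: [0.8, 0.4, -0.0]
opening: 0.6
```

```bash
python3 - <<'E'
from h import *
s=cam("scene")
st=bot.read_state();print(st["tool_pos"],yaw(st["tool_rot"]),st["contact_force"],st["opening"])
cv2.imwrite("pics/p6.png",cv2.resize(s["frame"][140:220,300:412],(700,500),interpolation=3))
E
```

```text
[0.40588342 0.20580073 0.10397547] -16.998971531873977 [ 0.94234055 -0.83906848  0.07889208] 0.6012834116439915
```

View pics/p6.png

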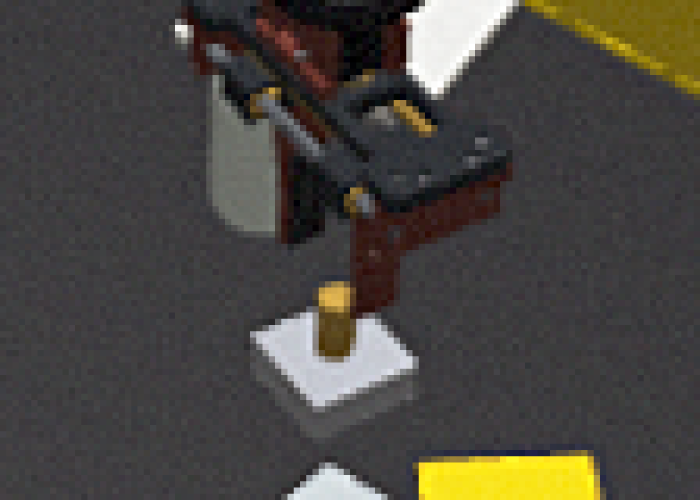

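The fingers straddle the knob line and the bottle is clear. Descending.

>>> move_arm(motion=[0.2, 0.0005, 0.0015, -0.02, 0, 0.2, 0.0005, 0.0015, -0.035, 0, 0.2, 0.0005, 0.0015, -0.045, 0, 0.2, 0.0005, 0.0015, -0.047, 0, 0.2, 0.0005, 0.0015, -0.047, 0, -1, 0.0005, 0.0015, -0.047, 0, -1, 0.0005, 0.0015, -0.047, 0, -1, 0.0005, 0.0015, -0.047, 0])

```text
time: 18.72
tool_pos: [0.4072, 0.2075, 0.0579]
tool_rot: [0.426, 0.577, 0.415, -0.56]
contact_force: [-0.5, 0.0, 0.2]
opening: 0.41
```

>>> move_arm(motion=[-1, 0, 0, 0, 0, -1, 0, 0, 0, 0, -1, 0, 0, 0, 0, -1, 0, 0, 0, 0, -1, 0, 0, 0, 0, -1, 0, 0, 0, 0, -1, 0, 0, 0, 0])

```text
time: 19.3
tool_pos: [0.4062, 0.2075, 0.0582]
tool_rot: [0.426, 0.577, 0.415, -0.56]
contact_force: [-2.3, 1.0, 7.2]
opening: 0.223
```

>>> move_arm(motion=[-1, 0, 0, 0.02, 0, -1, 0, 0, 0.05, 0, -1, 0, 0, 0.09, 0, -1, 0, 0, 0.13, 0, -1, 0, 0, 0.16, 0, -1, 0, 0, 0.16, 0])

```text
time: 19.8
tool_pos: [0.4095, 0.2087, 0.2236]
tool_rot: [0.427, 0.58, 0.414, -0.557]
contact_force: [1.1, -0.3, -5.9]
opening: 0.22
```

```bash
python3 - <<'E'
from h import *
st=bot.read_state();print(st["tool_pos"],yaw(st["tool_rot"]),st["contact_force"],st["opening"])
E
```

```text
[0.40952426 0.20873228 0.2235756 ] -17.012273253943647 [ 1.11038571 -0.33669367 -5.8747137 ] 0.21956236256839887
```

>>> move_arm(motion=[-1, 0.153, -0.229, 0.015, 0.327, -1, 0.153, -0.229, 0.015, 0.327, -1, 0.153, -0.229, 0.015, 0.327, -1, 0.153, -0.229, 0.015, 0.327, -1, 0.153, -0.229, 0.015, 0.327, -1, 0.153, -0.229, 0.015, 0.327, -1, 0.153, -0.229, 0.015, 0.327, -1, 0.153, -0.229, 0.015, 0.327])

```text
time: 20.47
tool_pos: [0.5668, -0.0266, 0.2372]
tool_rot: [0.513, 0.505, 0.5, -0.481]
contact_force: [1.3, 0.5, -3.8]
opening: 0.222
```

```bash
python3 - <<'E'
from h import *
st=bot.read_state();print(st["tool_pos"],yaw(st["tool_rot"]),st["contact_force"],st["opening"])
E
```

```text
[ 0.56680504 -0.02656988  0.2372072 ] 1.532221241330635 [ 1.29354228  0.47848412 -3.84319364] 0.22187574600185983
```

>>> move_arm(motion=[-1, -0.0045, 0.0065, 0, 0, -1, -0.0045, 0.0065, -0.015, 0, -1, -0.0045, 0.0065, -0.03, 0, -1, -0.0045, 0.0065, -0.04, 0, -1, -0.0045, 0.0065, -0.044, 0, -1, -0.0045, 0.0065, -0.044, 0, -1, -0.0045, 0.0065, -0.044, 0])

```text
time: 21.05
tool_pos: [0.5619, -0.0195, 0.1929]
tool_rot: [0.513, 0.505, 0.5, -0.481]
contact_force: [-0.9, 0.7, -5.0]
opening: 0.222
```

>>> move_arm(motion=[-1, 0, 0, -0.001, 0, -1, 0, 0, -0.002, 0, -1, 0, 0, -0.003, 0, -1, 0, 0, -0.004, 0, -1, 0, 0, -0.004, 0])

```text
time: 21.47
tool_pos: [0.5619, -0.0195, 0.1889]
tool_rot: [0.513, 0.505, 0.5, -0.481]
contact_force: [0.5, 0.5, -5.7]
opening: 0.22
```

>>> move_arm(motion=[-1, 0, 0, -0.001, 0, -1, 0, 0, -0.0015, 0, -1, 0, 0, -0.002, 0, -1, 0, 0, -0.0025, 0, -1, 0, 0, -0.0025, 0])

```text
time: 21.88
tool_pos: [0.5626, -0.0198, 0.1878]
tool_rot: [0.514, 0.505, 0.5, -0.48]
contact_force: [-2.3, -0.2, 6.6]
opening: 0.224
```

Weight touched down. Release, lift and move toward the bar.

>>> move_arm(motion=[0.2, 0, 0, 0, 0, 0.2, 0, 0, 0, 0, 0.2, 0, 0, 0, 0, 0.2, 0, 0, 0, 0, 0.2, 0, 0, 0.02, 0, 0.2, 0, 0, 0.05, 0, 0.2, 0, 0, 0.06, 0, 0.2, 0, 0, 0.06, 0])

```text
time: 22.55
tool_pos: [0.5647, -0.0201, 0.2506]
tool_rot: [0.515, 0.507, 0.498, -0.479]
contact_force: [0.7, 0.5, -0.4]
opening: 0.603
```

>>> move_arm(motion=[0.2, 0, -0.2, 0, -0.9, 0.2, 0, -0.2, 0, -0.9, 0.2, 0, -0.2, 0, -0.9, 0.2, 0, -0.2, 0, -0.9, 0.2, 0, -0.2, 0, -0.9, 0.2, 0, -0.2, 0, -0.9, 0.2, 0, -0.2, 0, -0.9, 0.2, 0, -0.2, 0, -0.9])

```text
time: 23.22
tool_pos: [0.5639, -0.2207, 0.2487]
tool_rot: [0.252, 0.673, 0.226, -0.657]
contact_force: [0.0, 0.5, 0.1]
opening: 0.599
```

```bash
python3 - <<'E'
from h import *
s=cam("scene");t=cam("top");np.savez("scene5.npz",**s);np.savez("top5.npz",**t)
st=bot.read_state();print(st["tool_pos"],yaw(st["tool_rot"]),st["contact_force"],st["opening"])
for d in(s,t):
    W=cloud(d);z=W[...,2]
    reg=(abs(W[...,0]-.56)<.06)&(abs(W[...,1]+.02)<.06)
    print("weight knob");blobs(d,reg&(z>.172)&(z<.2),W,5); print("slab");blobs(d,reg&(z>.148)&(z<.16),W,60)
    reg=(abs(W[...,0]-.56)<.14)&(W[...,1]<-.18)&(W[...,1]>-.42)
    print("bargrip");blobs(d,reg&(z>.04)&(z<.07),W,8); print("bar");blobs(d,reg&(z>.008)&(z<.02),W,200)
cv2.imwrite("pics/p7.png",np.hstack([cv2.resize(s["frame"][150:390,170:490],(400,300)),cv2.resize(t["frame"][150:390,220:540],(400,300))]))
E
```

```text
[ 0.56395319 -0.2199723   0.24890401] -50.015817049010714 [-0.35334732  1.10050215  0.22931504] 0.5994355553691806
weight knob
[346. 228.] c=(0.5685,-0.0217) short=19 long=19 shortang=84.3deg z=0.1860 n=68 mean=[ 0.5701 -0.0227  0.1838]
slab
[345. 237.] c=(0.5680,-0.0217) short=62 long=63 shortang=0.2deg z=0.1529 n=369 mean=[ 0.572  -0.0259  0.153 ]
bargrip
[267. 327.] c=(0.5650,-0.2989) short=20 long=25 shortang=-80.7deg z=0.0529 n=102 mean=[ 0.5667 -0.2998  0.0517]
[278. 385.] c=(0.6945,-0.3863) short=11 long=35 shortang=0.7deg z=0.0591 n=63 mean=[ 0.6956 -0.3884  0.0592]
bar
[268. 336.] c=(0.5643,-0.2976) short=60 long=153 shortang=7.3deg z=0.0138 n=1118 mean=[ 0.5671 -0.3024  0.0139]
weight knob
[328. 202.] c=(0.5626,-0.0208) short=18 long=19 shortang=11.5deg z=0.1882 n=42 mean=[ 0.5618 -0.0204  0.1877]
slab
[327. 204.] c=(0.5627,-0.0200) short=59 long=61 shortang=-86.9deg z=0.1543 n=332 mean=[ 0.5612 -0.0196  0.1543]
bargrip
[379. 170.] c=(0.6946,-0.1869) short=9 long=12 shortang=14.2deg z=0.0468 n=10 mean=[ 0.6951 -0.1844  0.0485]
[415. 212.] c=(0.5593,-0.2963) short=19 long=25 shortang=-81.8deg z=0.0555 n=57 mean=[ 0.5583 -0.2965  0.0542]
bar
[408. 215.] c=(0.5575,-0.2822) short=57 long=121 shortang=6.7deg z=0.0148 n=312 mean=[ 0.5539 -0.2796  0.0146]
```

View pics/p7.png

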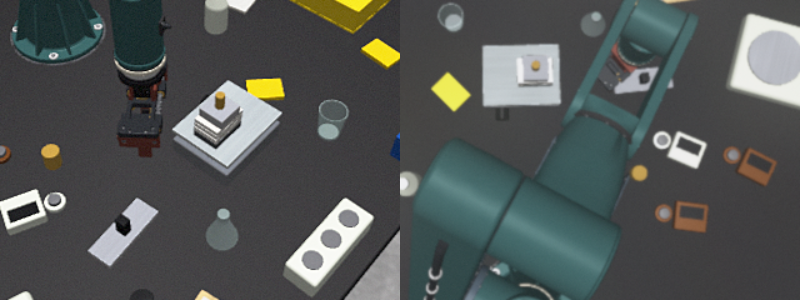

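The weight is upright and centred (knob at (0.565, -0.021) averaged over both cameras). The bar hasn't moved: grip at (0.562, -0.298), long axis -83°. Going to grip it.

>>> move_arm(motion=[0.2, -0.002, -0.078, 0, -0.58, 0.2, -0.002, -0.078, 0, -0.58, 0.2, -0.002, -0.078, -0.03, -0.58, 0.2, -0.002, -0.078, -0.07, -0.58, 0.2, -0.002, -0.078, -0.11, -0.58, 0.2, -0.002, -0.078, -0.14, -0.58, 0.2, -0.002, -0.078, -0.155, -0.58, 0.2, -0.002, -0.078, -0.155, -0.58])

```text
time: 23.98
tool_pos: [0.5587, -0.2957, 0.0887]
tool_rot: [0.055, 0.707, 0.029, -0.704]
contact_force: [-0.3, 0.5, 0.4]
opening: 0.602
```

```bash
python3 - <<'E'
from h import *
s=cam("scene")
st=bot.read_state();print(st["tool_pos"],yaw(st["tool_rot"]),st["contact_force"],st["opening"])
cv2.imwrite("pics/p8.png",cv2.resize(s["frame"][270:370,200:340],(700,500),interpolation=3))
E
```

```text
[ 0.56016834 -0.29665219  0.09118341] -83.15739083589513 [-0.17514147  0.09908827  0.53021152] 0.5994416328229227
```

View pics/p8.png

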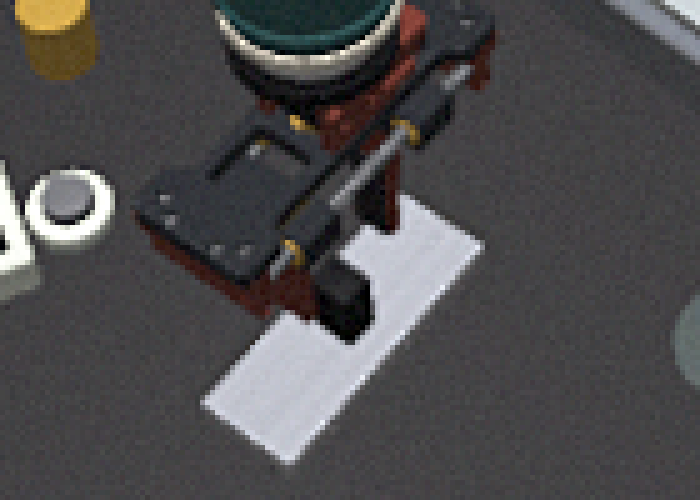

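The grip block lies between the fingers. Descending.

>>> move_arm(motion=[0.2, 0.002, -0.0015, -0.02, 0, 0.2, 0.002, -0.0015, -0.035, 0, 0.2, 0.002, -0.0015, -0.043, 0, 0.2, 0.002, -0.0015, -0.045, 0, 0.2, 0.002, -0.0015, -0.045, 0, -1, 0.002, -0.0015, -0.045, 0, -1, 0.002, -0.0015, -0.045, 0, -1, 0.002, -0.0015, -0.045, 0])

```text
time: 24.7
tool_pos: [0.5629, -0.2986, 0.0473]
tool_rot: [0.057, 0.709, 0.028, -0.703]
contact_force: [0.1, 0.1, -0.2]
opening: 0.414
```

>>> move_arm(motion=[-1, 0, 0, 0, 0, -1, 0, 0, 0, 0, -1, 0, 0, 0, 0, -1, 0, 0, 0, 0, -1, 0, 0, 0, 0, -1, 0, 0, 0, 0, -1, 0, 0, 0, 0])

```text
time: 25.28
tool_pos: [0.5631, -0.2983, 0.048]
tool_rot: [0.056, 0.709, 0.028, -0.703]
contact_force: [-0.2, 1.0, 5.4]
opening: 0.234
```

>>> move_arm(motion=[-1, 0, 0, 0.02, 0, -1, 0, 0, 0.05, 0, -1, 0, 0, 0.09, 0, -1, 0, 0, 0.13, 0, -1, 0, 0, 0.17, 0, -1, 0, 0, 0.2, 0, -1, 0, 0, 0.2, 0, -1, 0, 0, 0.2, 0])

```text
time: 25.95
tool_pos: [0.5636, -0.2987, 0.2491]
tool_rot: [0.057, 0.71, 0.027, -0.702]
contact_force: [0.3, 0.7, -5.3]
opening: 0.226
```

```bash
python3 - <<'E'
from h import *
s=cam("scene")
st=bot.read_state();print(st["tool_pos"],yaw(st["tool_rot"]),st["contact_force"],st["opening"])
W=cloud(s);z=W[...,2];reg=(abs(W[...,0]-.56)<.14)&(W[...,1]<-.18)&(W[...,1]>-.42)
blobs(s,reg&(z>.17)&(z<.235)&(s["frame"].min(-1)>110),W,50)
E
```

```text
[ 0.56225641 -0.29776756  0.24672256] -83.18037470987404 [-0.40659678  0.67227993 -5.62055895] 0.22527982796926904
[260. 291.] c=(0.5658,-0.2995) short=58 long=151 shortang=6.2deg z=0.2151 n=1121 mean=[ 0.5714 -0.3083  0.2149]
```

Bar held (-5.6 N). Raise, rotate and carry it over to the open side.

>>> move_arm(motion=[-1, 0, 0, 0.03, 0.12, -1, 0, 0, 0.06, 0.24, -1, 0, 0.03, 0.06, 0.36, -1, 0, 0.06, 0.06, 0.48, -1, 0, 0.09, 0.06, 0.6, -1, 0, 0.12, 0.06, 0.72, -1, 0, 0.15, 0.06, 0.84, -1, 0, 0.15, 0.06, 0.84])

```text
time: 26.67
tool_pos: [0.5595, -0.1417, 0.3027]
tool_rot: [0.337, 0.633, 0.321, -0.619]
contact_force: [-0.9, 0.5, -5.1]
opening: 0.224
```

```bash
python3 - <<'E'
from h import *
st=bot.read_state();print(st["tool_pos"],yaw(st["tool_rot"]),st["joints"],st["opening"])
E
```

```text
[ 0.55945494 -0.1417393   0.30269224] -34.549575509444516 [-3.67311455e-01  2.65519229e-01  1.50825906e+00 -8.08302490e-04
  1.33806841e+00  2.35777160e-01] 0.2235007579316997
```

>>> move_arm(motion=[-1, 0, 0.03, 0, 0.12, -1, 0, 0.06, 0, 0.24, -1, 0, 0.09, 0, 0.36, -1, 0, 0.13, 0, 0.48, -1, 0, 0.17, 0, 0.6, -1, 0, 0.203, 0, 0.633, -1, 0, 0.203, 0, 0.633, -1, 0, 0.203, 0, 0.633])

```text
time: 27.33
tool_pos: [0.5577, 0.0627, 0.2995]
tool_rot: [0.512, 0.499, 0.504, -0.484]
contact_force: [0.2, -1.0, -5.6]
opening: 0.227
```

```bash
python3 - <<'E'
from h import *
st=bot.read_state();print(st["tool_pos"],yaw(st["tool_rot"]),st["joints"],st["opening"])
E
```

```text
[0.55769477 0.0627246  0.29952113] 1.8459825844426676 [-0.01577264  0.24691286  1.54184012  0.00755031  1.32984299 -0.04978109] 0.22663170362168034
```

>>> move_arm(motion=[-1, 0.003, -0.001, -0.03, 0, -1, 0.003, -0.001, -0.07, 0, -1, 0.003, -0.001, -0.11, 0, -1, 0.003, -0.001, -0.14, 0, -1, 0.003, -0.001, -0.16, 0, -1, 0.003, -0.001, -0.165, 0, -1, 0.003, -0.001, -0.165, 0, -1, 0.003, -0.001, -0.165, 0])

```text
time: 28.0
tool_pos: [0.561, 0.0609, 0.1345]
tool_rot: [0.512, 0.499, 0.504, -0.485]
contact_force: [-0.3, -0.0, -4.6]
opening: 0.229
```

```bash
python3 - <<'E'
from h import *
s=cam("scene")
st=bot.read_state();print(st["tool_pos"],yaw(st["tool_rot"]),st["contact_force"],st["opening"])
W=cloud(s);z=W[...,2];reg=(abs(W[...,0]-.56)<.1)&(abs(W[...,1]-.06)<.06)
blobs(s,reg&(z>.09)&(z<.112)&(s["frame"].min(-1)>110),W,50)
cv2.imwrite("pics/p9.png",cv2.resize(s["frame"][190:290,280:420],(700,500),interpolation=3))
E
```

```text
[0.56178639 0.06106823 0.13546036] 1.7932334850360891 [ 0.2428396   0.72054835 -4.90618165] 0.22365315279036171
[348. 221.] c=(0.5162,0.0631) short=57 long=66 shortang=-69.4deg z=0.0992 n=181 mean=[0.5123 0.0604 0.0991]
[377. 239.] c=(0.6081,0.0600) short=58 long=68 shortang=88.9deg z=0.1007 n=391 mean=[0.6103 0.0603 0.1007]
```

View pics/p9.png

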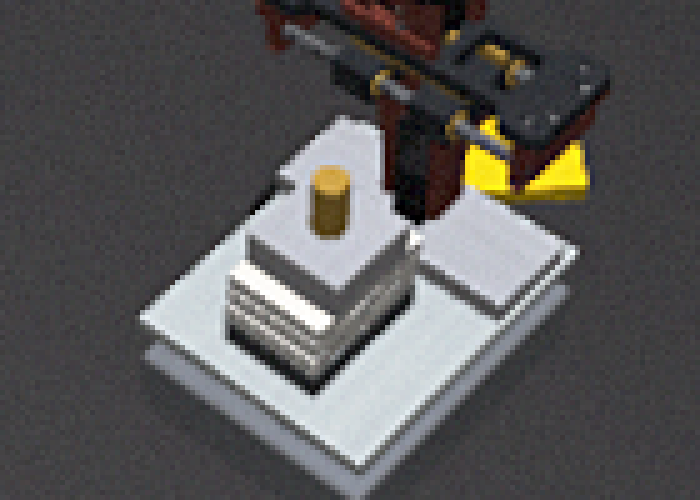

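The pile is neat and the bar sits level behind the block with a visible gap. Lowering to feel the top plate.

>>> move_arm(motion=[-1, 0, 0, -0.003, 0, -1, 0, 0, -0.005, 0, -1, 0, 0, -0.006, 0, -1, 0, 0, -0.007, 0, -1, 0, 0, -0.008, 0, -1, 0, 0, -0.008, 0])

```text
time: 28.55
tool_pos: [0.5617, 0.0611, 0.1275]
tool_rot: [0.512, 0.5, 0.503, -0.484]
contact_force: [-0.9, 0.4, -5.0]
opening: 0.229
```

>>> move_arm(motion=[-1, 0, 0, -0.0007, 0, -1, 0, 0, -0.0014, 0, -1, 0, 0, -0.002, 0, -1, 0, 0, -0.002, 0])

```text
time: 28.88
tool_pos: [0.5619, 0.0612, 0.1263]
tool_rot: [0.513, 0.5, 0.503, -0.484]
contact_force: [-1.1, 0.7, 5.2]
opening: 0.225
```

>>> move_arm(motion=[-1, 0, 0, 0.001, 0, -1, 0, -0.002, 0.001, 0, -1, 0, -0.004, 0.001, 0, -1, 0, -0.006, 0.001, 0, -1, 0, -0.008, 0.001, 0, -1, 0, -0.008, 0.001, 0])

```text
time: 29.38
tool_pos: [0.5618, 0.0527, 0.127]
tool_rot: [0.512, 0.5, 0.503, -0.484]
contact_force: [-0.0, 0.4, -4.0]
opening: 0.224
```

>>> move_arm(motion=[-1, 0, -0.0007, 0, 0, -1, 0, -0.0014, 0, 0, -1, 0, -0.002, 0, 0, -1, 0, -0.002, 0, 0])

```text
time: 29.72
tool_pos: [0.5617, 0.051, 0.1269]
tool_rot: [0.512, 0.5, 0.503, -0.484]
contact_force: [0.0, 0.5, -5.8]
opening: 0.225
```

>>> move_arm(motion=[-1, 0, -0.0007, 0, 0, -1, 0, -0.0014, 0, 0, -1, 0, -0.002, 0, 0, -1, 0, -0.002, 0, 0])

```text
time: 30.05
tool_pos: [0.5617, 0.0507, 0.1271]
tool_rot: [0.511, 0.501, 0.504, -0.484]
contact_force: [0.9, 8.2, -3.4]
opening: 0.225
```

>>> move_arm(motion=[-1, 0, -0.0005, 0, 0, -1, 0, -0.001, 0, 0, -1, 0, -0.001, 0, 0])

```text
time: 30.3
tool_pos: [0.5617, 0.0506, 0.1271]
tool_rot: [0.511, 0.502, 0.504, -0.483]
contact_force: [-0.1, 6.1, -5.3]
opening: 0.226
```

Flush contact felt (Fy 6–8 N at y = 0.0507). Pressing down lightly and releasing.

>>> move_arm(motion=[-1, 0, -0.0005, -0.0007, 0, -1, 0, -0.0005, -0.0015, 0, -1, 0, -0.0005, -0.0015, 0])

```text
time: 30.55
tool_pos: [0.5619, 0.0507, 0.1265]
tool_rot: [0.511, 0.502, 0.504, -0.483]
contact_force: [-1.9, 5.1, 2.8]
opening: 0.227
```

>>> move_arm(motion=[0, 0, 0, 0, 0, 0, 0, 0, 0, 0, 0, 0, 0, 0, 0, 0, 0, 0, 0, 0, 0, 0, 0, 0.02, 0, 0, 0, 0, 0.06, 0, 0, 0, 0, 0.1, 0, 0, 0, 0, 0.12, 0])

```text
time: 31.22
tool_pos: [0.5638, 0.0503, 0.2509]
tool_rot: [0.512, 0.503, 0.502, -0.482]
contact_force: [0.6, -0.3, 0.4]
opening: 0.503
```

>>> move_arm(motion=[-1, 0, 0, 0.03, 0, -1, -0.15, -0.2, 0.03, 0, -1, -0.15, -0.28, 0.03, 0, -1, -0.15, -0.28, 0.03, 0, -1, -0.15, -0.28, 0.03, 0, -1, -0.15, -0.28, 0.03, 0, -1, -0.15, -0.28, 0.03, 0, -1, -0.15, -0.28, 0.03, 0])

```text
time: 31.88
tool_pos: [0.4245, -0.2077, 0.2812]
tool_rot: [0.513, 0.503, 0.502, -0.482]
contact_force: [1.6, 0.2, 0.9]
opening: -0.002
```

```bash
cat > chk.py <<'E'
from h import *
import sys
s=cam("scene");t=cam("top")
st=bot.read_state();print(st["time"],st["tool_pos"],yaw(st["tool_rot"]),st["contact_force"],st["opening"])
for d in(s,t):
    W=cloud(d);z=W[...,2];reg=(abs(W[...,0]-.56)<.12)&(abs(W[...,1]-.05)<.08); g=d["frame"].astype(int).mean(-1)
    print("bargrip");blobs(d,reg&(W[...,1]>.025)&(z>.12)&(z<.15)&(g<80),W,5)
    print("bar");blobs(d,reg&(z>.0855)&(z<.1)&(W[...,1]>.016),W,100)
    print("knob");blobs(d,(abs(W[...,0]-.56)<.06)&(abs(W[...,1]+.02)<.06)&(z>.172)&(z<.2),W,5)
    print("timer");blobs(d,(abs(W[...,0]-.39)<.1)&(abs(W[...,1]+.37)<.07)&(z>.014)&(z<.045),W,50)
n=sys.argv[1]
cv2.imwrite(f"pics/{n}.png",np.hstack([cv2.resize(s["frame"][190:290,280:400],(400,333),interpolation=3),cv2.resize(t["frame"][165:265,270:390],(400,333),interpolation=3)]))
E
python3 chk.py p10
```

```text
31.9833 [ 0.42343096 -0.21137158  0.28114864] 1.3036208044910718 [0.33978418 1.03625162 0.09948358] 0.003054368694821873
bargrip
[362. 227.] c=(0.5684,0.0480) short=19 long=24 shortang=3.9deg z=0.1283 n=65 mean=[0.5686 0.0465 0.1277]
bar
[346. 224.] c=(0.5148,0.0497) short=49 long=59 shortang=4.8deg z=0.0900 n=124 mean=[0.5083 0.0569 0.0899]
[374. 244.] c=(0.6042,0.0497) short=64 long=75 shortang=-87.6deg z=0.0900 n=414 mean=[0.6093 0.0512 0.0902]
knob
[345. 228.] c=(0.5690,-0.0221) short=18 long=19 shortang=-22.1deg z=0.1859 n=68 mean=[ 0.5701 -0.0232  0.184 ]
timer
[188. 317.] c=(0.3846,-0.4046) short=73 long=80 shortang=-21.8deg z=0.0279 n=784 mean=[ 0.3881 -0.4038  0.0274]
[213. 309.] c=(0.4080,-0.3459) short=30 long=30 shortang=-31.5deg z=0.0209 n=102 mean=[ 0.4107 -0.346   0.0202]
bargrip
[305. 205.] c=(0.5642,0.0467) short=5 long=13 shortang=-11.4deg z=0.1326 n=11 mean=[0.5641 0.0469 0.1324]
[305. 209.] c=(0.5528,0.0471) short=4 long=18 shortang=0.6deg z=0.1293 n=12 mean=[0.553  0.0471 0.1296]
bar
[305. 209.] c=(0.5598,0.0486) short=55 long=150 shortang=-89.1deg z=0.0919 n=757 mean=[0.5579 0.0497 0.0919]
knob
[328. 202.] c=(0.5618,-0.0200) short=17 long=19 shortang=-36.3deg z=0.1889 n=43 mean=[ 0.5617 -0.0204  0.1874]
timer
[453. 273.] c=(0.3730,-0.4180) short=50 long=71 shortang=67.8deg z=0.0299 n=285 mean=[ 0.3681 -0.4167  0.0296]
```

View pics/p10.png

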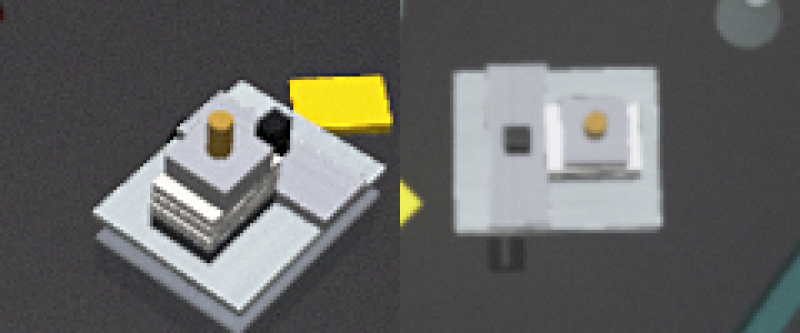

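The bar lies flush against the block in both views (block face and bar edge meet at about (548,140) in the right crop). Now locating the timer button.

```bash
python3 - <<'E'
from h import *
for n,(u,v) in (("scene5",(214,311)),("top1",(430,262)),("top0",(430,262)),("scene0",(214,311))):
    d=dict(np.load(n+".npz")); W=cloud(d); g=d["frame"][v-14:v+15,u-14:u+15].astype(int); z=W[v-14:v+15,u-14:u+15]
    m=(z[...,2]>.012)&(g.mean(-1)<165)&(g.mean(-1)>70)
    yy,xx=np.mgrid[-14:15,-14:15]; m&=(xx**2+yy**2<49)
    print(n,rect(z,m),np.nanpercentile(z[m][:,2],[10,90]))
    m2=(z[...,2]>.012)&(xx**2+yy**2<64); print("  all",rect(z,m2))
d=cam("scene"); cv2.imwrite("pics/p11.png",cv2.resize(d["frame"][275:347,160:256],(800,600),interpolation=3))
E
```

```text
scene5 c=(0.4105,-0.3444) short=25 long=25 shortang=44.7deg z=0.0215 n=75 mean=[ 0.4118 -0.3455  0.0212] [0.01818636 0.02414394]
  all c=(0.4113,-0.3446) short=36 long=39 shortang=63.0deg z=0.0195 n=140 mean=[ 0.4135 -0.3459  0.0185]
top1 c=(0.3806,-0.2903) short=26 long=139 shortang=17.6deg z=0.5178 n=95 mean=[ 0.3667 -0.2461  0.4925] [0.49951346 0.53246296]
  all c=(0.3820,-0.2937) short=31 long=151 shortang=17.4deg z=0.5129 n=154 mean=[ 0.3703 -0.2545  0.4505]
top0 c=(0.4055,-0.3453) short=22 long=24 shortang=39.3deg z=0.0232 n=50 mean=[ 0.4047 -0.3447  0.023 ] [0.0178163 0.0278365]
  all c=(0.4034,-0.3473) short=38 long=44 shortang=-9.5deg z=0.0192 n=120 mean=[ 0.4031 -0.3441  0.0196]
scene0 c=(0.4121,-0.3456) short=24 long=25 shortang=14.1deg z=0.0216 n=74 mean=[ 0.4114 -0.3456  0.0213] [0.01805731 0.02419424]
  all c=(0.4123,-0.3441) short=36 long=40 shortang=49.8deg z=0.0194 n=132 mean=[ 0.4127 -0.3458  0.0186]
```

View pics/p11.png

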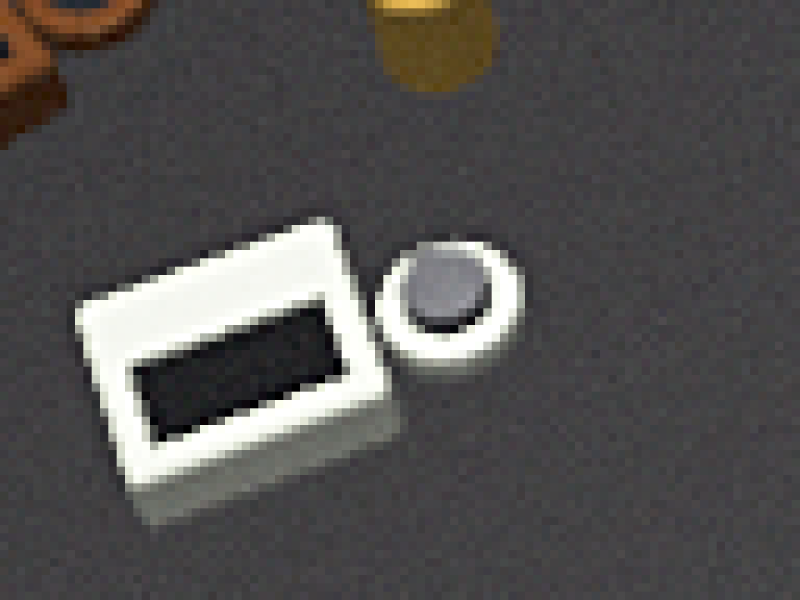

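The button is at (0.4085, -0.345) with its top at about z = 0.0225. The gripper is closed, so I'll go above it with the narrow side toward the case.

>>> move_arm(motion=[-1, -0.015, -0.04, 0, -0.1, -1, -0.015, -0.08, 0, -0.2, -1, -0.015, -0.12, -0.01, -0.3, -1, -0.015, -0.1335, -0.05, -0.407, -1, -0.015, -0.1335, -0.09, -0.407, -1, -0.015, -0.1335, -0.13, -0.407, -1, -0.015, -0.1335, -0.16, -0.407, -1, -0.015, -0.1335, -0.16, -0.407])

```text
time: 32.7
tool_pos: [0.4073, -0.338, 0.1155]
tool_rot: [0.399, 0.595, 0.393, -0.577]
contact_force: [-1.1, 1.2, -0.2]
opening: 0.005
```

```bash
python3 - <<'E'
from h import *
st=bot.read_state();print(st["tool_pos"],yaw(st["tool_rot"]),st["contact_force"],st["opening"])
E
```

```text
[ 0.40726834 -0.33799553  0.11552481] -21.923879058823807 [-1.09140677  1.19240842 -0.16805226] 0.005113811101137946
```

>>> move_arm(motion=[-1, 0.001, -0.007, -0.03, 0, -1, 0.001, -0.007, -0.045, 0, -1, 0.001, -0.007, -0.058, 0, -1, 0.001, -0.007, -0.058, 0, -1, 0.001, -0.007, -0.058, 0])

```text
time: 33.12
tool_pos: [0.4093, -0.3447, 0.0585]
tool_rot: [0.4, 0.594, 0.393, -0.577]
contact_force: [0.9, -0.4, -0.3]
opening: 0.003
```

```bash
python3 chk.py p12; python3 - <<'E'
from h import *
d=cam("scene"); cv2.imwrite("pics/p13.png",cv2.resize(d["frame"][275:347,160:256],(800,600),interpolation=3))
E
```

```text
33.2167 [ 0.40958025 -0.34548107  0.05923675] -21.873148373358738 [-0.11922342 -0.8585615  -0.1235378 ] 0.0018197522246739335
bargrip
[362. 227.] c=(0.5675,0.0486) short=18 long=26 shortang=2.7deg z=0.1279 n=62 mean=[0.5683 0.047  0.1278]
bar
[346. 224.] c=(0.5147,0.0492) short=50 long=58 shortang=3.3deg z=0.0903 n=123 mean=[0.5085 0.0568 0.0902]
[374. 244.] c=(0.6060,0.0502) short=63 long=73 shortang=-82.6deg z=0.0902 n=410 mean=[0.6098 0.051  0.0903]
knob
[345. 228.] c=(0.5682,-0.0214) short=18 long=20 shortang=-20.3deg z=0.1859 n=70 mean=[ 0.5701 -0.023   0.1836]
timer
[188. 317.] c=(0.3845,-0.4051) short=77 long=79 shortang=-21.8deg z=0.0279 n=756 mean=[ 0.3879 -0.405   0.0274]
bargrip
[305. 204.] c=(0.5653,0.0472) short=5 long=12 shortang=-2.8deg z=0.1312 n=8 mean=[0.5656 0.0472 0.1305]
[305. 209.] c=(0.5532,0.0472) short=4 long=18 shortang=1.8deg z=0.1289 n=12 mean=[0.553  0.0471 0.1291]
bar
[305. 209.] c=(0.5593,0.0473) short=61 long=150 shortang=89.4deg z=0.0919 n=761 mean=[0.5581 0.0498 0.0921]
knob
[328. 202.] c=(0.5619,-0.0195) short=17 long=18 shortang=-31.7deg z=0.1892 n=42 mean=[ 0.5616 -0.0202  0.189 ]
timer
[454. 275.] c=(0.3620,-0.4211) short=32 long=40 shortang=-50.1deg z=0.0297 n=113 mean=[ 0.3614 -0.4205  0.0294]
```

View pics/p13.png

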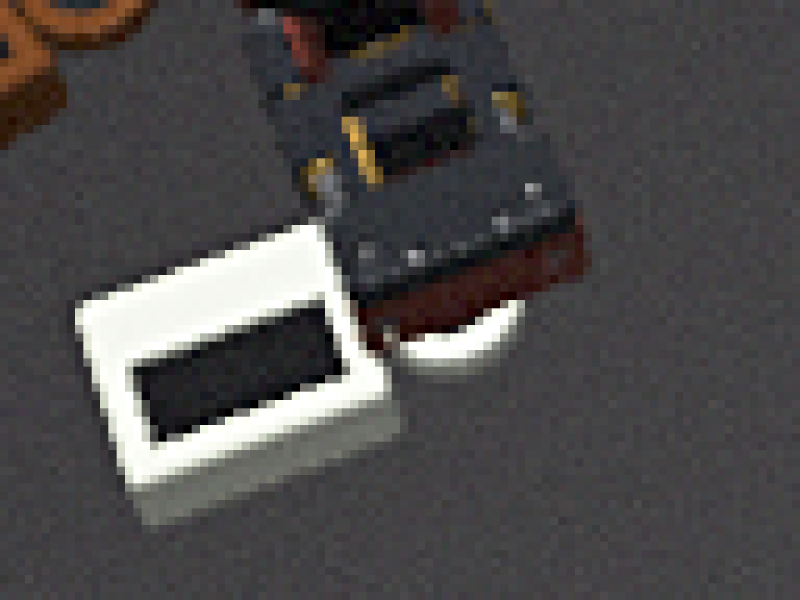

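The gripper is centred over the button and clear of the case; the pile and bar are unchanged. Pressing.

>>> move_arm(motion=[-1, 0, 0, -0.004, 0, -1, 0, 0, -0.008, 0, -1, 0, 0, -0.012, 0, -1, 0, 0, -0.014, 0, -1, 0, 0, -0.014, 0])

```text
time: 33.68
tool_pos: [0.4097, -0.3459, 0.045]
tool_rot: [0.4, 0.595, 0.392, -0.577]
contact_force: [0.3, 0.1, 3.1]
opening: 0.004
```

>>> move_arm(motion=[-1, 0, 0, -0.001, 0, -1, 0, 0, -0.002, 0, -1, 0, 0, -0.003, 0, -1, 0, 0, -0.003, 0])

```text
time: 34.02
tool_pos: [0.4097, -0.3459, 0.042]
tool_rot: [0.4, 0.595, 0.392, -0.577]
contact_force: [0.3, -0.0, 4.7]
opening: 0.005
```

>>> move_arm(motion=[-1, 0, 0, -0.001, 0, -1, 0, 0, -0.002, 0, -1, 0, 0, -0.003, 0, -1, 0, 0, -0.003, 0])

```text
time: 34.35
tool_pos: [0.4098, -0.346, 0.0409]
tool_rot: [0.401, 0.595, 0.391, -0.577]
contact_force: [-4.1, 4.3, 26.2]
opening: 0.001
```

Bottomed (26 N). Let go and retreat.

>>> move_arm(motion=[-1, 0, 0, 0.01, 0, -1, 0, 0, 0.04, 0, -1, 0, 0, 0.08, 0, -1, 0, 0, 0.12, 0, -1, 0, 0, 0.16, 0, -1, 0, 0, 0.18, 0, -1, 0, 0, 0.18, 0, -1, 0, 0, 0.18, 0])

```text
time: 35.02
tool_pos: [0.4101, -0.3464, 0.2218]
tool_rot: [0.402, 0.595, 0.39, -0.577]
contact_force: [-0.4, -0.4, 0.4]
opening: 0.007
```

```bash
python3 chk.py p14
```

```text
35.1167 [ 0.40893088 -0.3450865   0.21940917] -21.891092616367878 [ 0.52742895  0.57813658 -0.95743242] 0.0038606652572027193
bargrip
[362. 227.] c=(0.5677,0.0468) short=18 long=24 shortang=-1.9deg z=0.1282 n=67 mean=[0.5687 0.0464 0.1274]
bar
[346. 223.] c=(0.5143,0.0492) short=51 long=56 shortang=2.3deg z=0.0899 n=123 mean=[0.5087 0.0578 0.09  ]
[374. 244.] c=(0.6050,0.0493) short=63 long=76 shortang=-85.8deg z=0.0904 n=414 mean=[0.6095 0.0508 0.0903]
knob
[345. 228.] c=(0.5688,-0.0209) short=18 long=20 shortang=40.2deg z=0.1860 n=69 mean=[ 0.5704 -0.0231  0.1842]
timer
[188. 317.] c=(0.3844,-0.4050) short=76 long=80 shortang=-22.5deg z=0.0278 n=775 mean=[ 0.388  -0.4036  0.0274]
[213. 309.] c=(0.4106,-0.3435) short=31 long=34 shortang=-61.4deg z=0.0202 n=103 mean=[ 0.4114 -0.3452  0.0201]
bargrip
[305. 205.] c=(0.5657,0.0464) short=9 long=10 shortang=-49.9deg z=0.1306 n=9 mean=[0.5649 0.0462 0.1312]
[305. 209.] c=(0.5525,0.0471) short=5 long=18 shortang=4.1deg z=0.1313 n=13 mean=[0.5523 0.0473 0.1312]
bar
[305. 209.] c=(0.5608,0.0469) short=58 long=149 shortang=-89.3deg z=0.0918 n=756 mean=[0.5589 0.0497 0.0919]
knob
[328. 202.] c=(0.5622,-0.0198) short=17 long=18 shortang=-27.3deg z=0.1894 n=42 mean=[ 0.5617 -0.0202  0.1881]
timer
[458. 276.] c=(0.3575,-0.4289) short=17 long=45 shortang=68.2deg z=0.0302 n=60 mean=[ 0.36   -0.4301  0.0301]
```

View pics/p14.png

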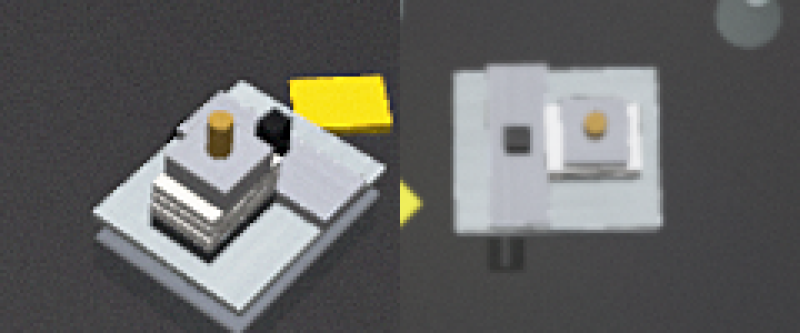

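Nothing has moved: the bar is still flush, the weight is centred and the button is free. Handing in.

```bash
python3 -c "
from plant import bot; print(bot.sign_off())"
```

```text
the job is handed in; nothing more can be done
None
```

I finished the job and handed it in at about 35 s of robot time; `sign_off` gives no verdict.

- **Plates:** I found three white plates and stacked them on the base block, lowering each until contact was felt (6–9 N). Both cameras put them within about 2 mm and 1–2° of the block.
- **Weight:** It stands upright on the pile, about 3 mm off centre by the average of the two cameras.
- **Straightedge:** I lowered it onto the top plate and slid it against the block's end face until contact was felt (6–8 N), then released it. In the last picture it was still flush, with its angle within about 1° of the block's in the top camera.
- **Timer:** I pressed the button to its stop (26 N) and released it. I could not read the button's travel. That it is back up rests on the gripper having lifted clear and on a camera height like the one before the press.

The two cameras disagreed by 4–7 mm in x, so I used their average. I saw no knock to the straightedge and no bystander contact.

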